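# Set out a pedestal for tack welding

## Task

Set the pedestal parts out on their soapstone marks on the steel base plate, ready for the welder to tack: the square tube standing in the middle and square to the plate, the red angle cleat on the left of the tube (seen from the robot), close up beside it and in line with it, flat leg down and pointing away from the tube, the brass boss standing behind the tube, midway between the two rear bolt holes, and the small steel top plate lying centred and square on top of the tube. Lower each part into place rather than dropping it, let go of it, and leave the tray, blue tin, wire brush and magnetic square where they are.

Things in the scene. Friction and masses are not known exactly. Their poses are not given: they have to be found in the camera images.
- base_plate: Bare steel plate 180 x 180 x 10 mm, fixed flat on the left or right of the bench. Origin: centre of its underside; x to its rear edge (away from the robot, within 17 deg), y to its left edge. 14 mm bolt holes at x, y = +-65 mm. Soapstone marks: 50 mm square in the middle (tube); rectangle 64 (x) by 40 (y) mm, y = 27 to 67 (cleat); 32 mm circle at x = 65, y = 0 (boss).
- tube_mid (a point): Stub of square steel tube, light grey, open-ended: 50 x 50 mm outside, 4 mm wall, 60 mm tall, standing on end, about 0.34 kg. The point is its centre, 30 mm above its lower end; z along the tube, x and y square to its flats. Any quarter turn will do. Its place: middle of the base plate, flats parallel to the plate's edges.
- top_plate_mid (a point): Top plate: steel plate 60 x 60 x 8 mm with a 16 mm hole in the middle, lying flat, about 0.21 kg. The point is its centre, 4 mm above its underside; x and y square to its edges, z up. Any quarter turn will do. Its place: on top of the tube, edges parallel to the tube's, overhanging 5 mm all round.
- cleat_leg (a point): Red steel angle cleat, L section 40 x 40 x 6 mm, 64 mm long, on its flat leg, about 0.22 kg. Point: centre of the upright leg, 20 mm above the underside. x along the length; flat leg points to +y (y = -3 to 37 mm from the point). Grip the upright leg by its ends, 64 mm apart. Place: left (plate +y) of the tube, x along the plate's x, centred on the tube, outer face (y = -3) a few mm from it.
- boss_mid (a point): Boss: solid brass cylinder, 30 mm diameter, 40 mm tall, standing on end, about 0.24 kg. The point is its centre, 20 mm above its lower end; z along its axis. Its place: standing on the base plate behind the tube, midway between the two rear bolt holes.
- tray: Bystander: loose open stainless tray 170 x 170 x 40 mm on the other side of the bench. Origin at the centre of its underside. Not to be moved.
- paste_tin: Bystander: blue round tin of anti-spatter paste with a steel lid, 67 mm diameter, 55 mm tall, standing beyond the parts. Origin at the centre of its underside. Not to be moved.
- wire_brush: Bystander: wire brush with a light wooden back and steel bristles, 200 x 35 mm, 26 mm high, lying on its side, crosswise beyond the parts. Origin at the centre of its underside; x along it. Not to be moved.
- magnet_square: Bystander: yellow and steel magnetic welding square, about 90 x 90 x 16 mm, lying flat beyond the parts. Origin at the centre of its underside. Not to be moved.
There are look-alikes about, which are no part of the job. Of the things shaped like the part that bears boss_mid, the brass one is meant. Leave any black look-alike of the part that bears top_plate_mid alone.

How it is judged:
By the outcome, as a careful person would: the job done as asked, in the order asked, and still so for the second after the job is handed in, with the robot touching nothing.
It also fails if it takes over 106 s, if anything falls off the work surface, if the arm or the gripper's body presses on something with over 40 N, if the wrist force passes 120 N, or if a joint passes its speed limit or range.

## Robot

A 6-joint arm with a two-finger parallel gripper is mounted at the origin on the work surface. World frame = base frame: x ahead of the robot, y to its left, z up, the work surface at z = 0. Lengths are in mm, angles in rad, forces in N, time in s.
With the tool pointing down it reaches from about 300 to 750 mm from the base axis. Payload 8.5 kg.
Tool frame: the origin (TCP) lies midway between the tips of the shut fingers; the grasp point (between the pads) lies pinch_z behind it (pinch_z is the distance from the TCP to the grasp point, in mm); x points along the fingers, z is the direction in which the jaws open and shut, and the axes are right-handed (so a half turn about x gives the same grasp; the last joint's range is limited). The gripper opens to 88 mm and grips with 3 to 60 N. Pads are 18 mm wide; open, the fingers measure 123 mm over their backs; the gripper's body (75 mm by 187 mm) begins 45 mm behind the grasp point.
Start: joints at [-1.56, 0.381, 1.297, -0, 1.464, -0.215], TCP at [123.133, -536.021, 238.748] pointing down, gripper open.
Joint ranges: [-3.11, 3.11], [-0.89, 2.33], [0.22, 2.48], [-1.42, 4.56], [0.17, 2.85], [-2.88, 2.88]. Speed limits (rad/s): [2.39, 2.39, 3.14, 3.14, 3.14, 3.14].

## Interface

Orientations are given as a unit quaternion [w, x, y, z].
In Python, from rig import * gives the robot as it stands.
- The arm moves only by the shell command python3 -m inch 'ROWS' [FORCE]. ROWS is JSON, a list of rows, each an object with "hand": the gripper's target within -1 to 1 (fully open at 1, half-way at 0, shut at -1); "slide": the shift along the tool's x, y, z normalised to -1 to 1, where 1 is 0.06 m, a list of three; "dr": the turn, a rotation vector about the tool's x, y, z normalised to -1 to 1, where 1 is 90 degrees, a list of three. In form: [{"hand": hand, "slide": [tx, ty, tz], "dr": [rx, ry, rz]}, ...]. A call has exactly 10 rows; each row shifts and turns the pose as measured when the row begins, along the tool's axes as they then stand; what a row does not reach is not made up. A row lasts 1/8 s, in which the tool goes at most 62.5 mm and 10.7 degrees, less where a joint would pass 70% of its speed; a pose out of reach is approached as far as the arm can. A call with a number of a shift or a turn outside -1 to 1 is refused whole. A call with a gripper value outside its range is refused whole. The fingers move at their own pace and stop on an object; FORCE is the grip in N (left out, the last holds). Time passes only in rows, so rows that do not move let the fingers close, or fill a call up. It gives the time, the measured TCP pose, the force and the opening at its end, in the units of the state.
- read_state(): the state, without advancing time (a new reading comes with each control period).
- snapshot(name): name is "scene" or "side" or "wrist"; returns the picture (480x640x3 uint8, red, green, blue); there is no depth.
- camera_params(name): a dict with "camera_matrix" (3x3 intrinsics, pixels), "R" (3x3) and "t" (3): a world point X has camera coordinates R X + t. Camera axes: x right, y down, z forward; pixel columns grow to the right and rows downward; lengths in mm; the calibration is good to about 2 mm. A picture is of the moment at which its call begins: read the wrist's pose just before it. camera_params takes no time and is no camera call; for the wrist camera it gives the pose at the moment of the call.
- close_job(): hands the job in, once; it reports no verdict.
The state is a dict: "time_s": time; "joint_pos": joint angles; "qvel": joint speeds; "effort": joint torques, N m; "tool_pos": TCP position; "tool_rot": TCP orientation; "wrist_force": force on the tool from outside, world axes, zero at the start; "ft_torque": the same for the moment, N m; "gripper_width": finger opening in mm.
Only numpy, scipy, OpenCV 4.12 (cv2) and the standard library are available. Lean on these libraries where they do the work, as an engineer would, in place of code of your own. Each camera call takes 0.05 s, during which the arm holds its last target. There are 200 camera calls.

## Working session

There is one attempt and no reset: what is moved stays moved. The work goes in short steps, Python scripts to look and compute and a shell command to move; the robot and the scene stay as the last step left them, time stands still between calls to the robot, and variables do not carry over. Pictures are saved under pics/ and viewed, about 12 in all and at most 16, crops included, and the job is handed in when it is done.

```bash
ls; mkdir -p pics
python3 - <<'E'
from rig import *
import cv2,numpy as np
s=read_state();print(s['time_s'],s['tool_pos'],s['tool_rot'],s['gripper_width'])
try: print(pinch_z)
except Exception as e: print(e)
print({k for k in globals() if not k.startswith('_')})
for n in("scene","side","wrist"):
    im=snapshot(n);cv2.imwrite(f'pics/{n}0.png',im[:,:,::-1]);c=camera_params(n);print(n,c)
E
```

```text
pics
0.0 [ 123.14118774 -535.74581511  238.15590784] [ 0.55282853  0.44087212  0.55346823 -0.44009694] 88.18940789982668
18.700000000000003
{'snapshot', 'np', 'close_job', 'PlanningError', 'read_state', 's', 'cv2', 'camera_params', 'pinch_z'}
scene {'camera_matrix': array([[570.78501644,   0.        , 322.24050095],
       [  0.        , 570.78501644, 239.00729976],
       [  0.        ,   0.        ,   1.        ]]), 'R': array([[-0.32412087,  0.94600894,  0.00357081],
       [ 0.50683313,  0.17683547, -0.84371167],
       [-0.79879023, -0.27165476, -0.53678474]]), 't': array([ 196.31884445, -256.21294512, 1416.84761529])}
side {'camera_matrix': array([[536.76071309,   0.        , 305.75071743],
       [  0.        , 536.76071309, 235.1581376 ],
       [  0.        ,   0.        ,   1.        ]]), 'R': array([[-0.90290261, -0.42974024, -0.00949764],
       [-0.31931512,  0.6853589 , -0.65446241],
       [ 0.28775813, -0.58788307, -0.75603489]]), 't': array([541.96077342, 227.3509107 , 863.59248614])}
wrist {'camera_matrix': array([[400.69845191,   0.        , 318.03070802],
       [  0.        , 400.69845191, 232.55402778],
       [  0.        ,   0.        ,   1.        ]]), 'R': array([[ 0.22382862, -0.97462713, -0.00164523],
       [-0.9245327 , -0.21285777,  0.31611842],
       [-0.30844779, -0.06923528, -0.94871831]]), 't': array([-548.8160381 ,  -43.87109919,  393.75258701])}
```

View pics/scene0.png

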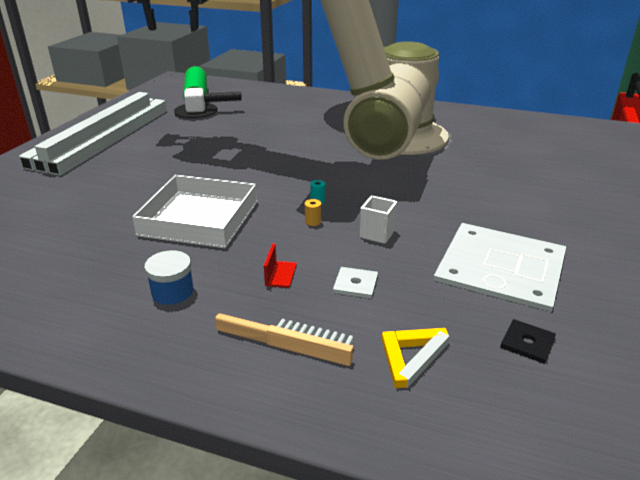

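View pics/side0.png

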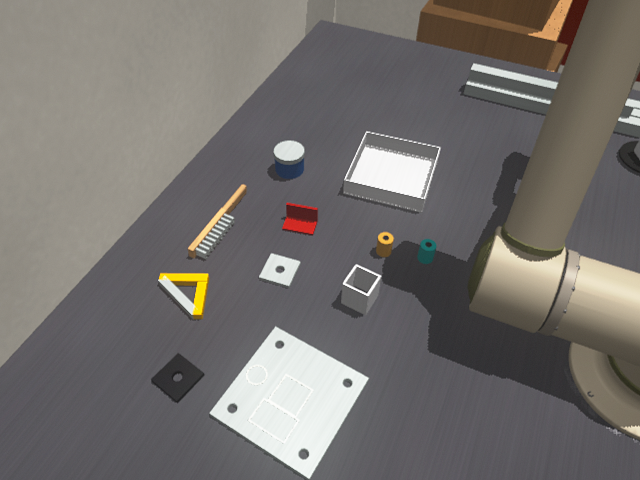

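The scene view shows (u,v): tube (378,219), brass boss (313,212), teal decoy (318,192), cleat (278,270), top plate (356,282), base plate (502,263) and black decoy (528,340). The side view shows the same layout, with the base plate on the robot's left.

```bash
cat > h.py <<'E'
from rig import *
import cv2,numpy as np,json
from scipy.spatial.transform import Rotation as Ro
def ray(c,uv,z):
    K,R,t=[np.asarray(c[k],float) for k in("camera_matrix","R","t")]
    o=-R.T@t; d=R.T@np.linalg.inv(K)@np.array([*uv,1.]); return o+d*(z-o[2])/d[2]
def proj(c,X):
    K,R,t=[np.asarray(c[k],float) for k in("camera_matrix","R","t")]
    p=K@(R@np.asarray(X,float)+t); return p[:2]/p[2]
def shot(n,f):
    c=camera_params(n);im=np.ascontiguousarray(snapshot(n)[:,:,::-1]);cv2.imwrite(f'pics/{f}.png',im)
    json.dump({k:np.asarray(v).tolist() for k,v in c.items()},open(f'pics/{f}.json','w'));return c,im
def load(f): return json.load(open(f'pics/{f}.json')),cv2.imread(f'pics/{f}.png')
def tool(s=None):
    s=s or read_state();q=s['tool_rot'];return np.array(s['tool_pos']),Ro.from_quat([q[1],q[2],q[3],q[0]])
def go(xy,z,yaw=None):
    """print slide/turn needed to bring TCP to xy,z with jaw axis (tool z) at world yaw deg (mod 180), tool x down"""
    p,r=tool();M=r.as_matrix();zt=M[:,2];cur=np.degrees(np.arctan2(zt[1],zt[0]))
    if yaw is None: yaw=cur
    d=(yaw-cur+90)%180-90; a=np.radians(cur+d)
    Z=np.array([np.cos(a),np.sin(a),0]);X=np.array([0,0,-1.]);T=Ro.from_matrix(np.c_[X,np.cross(Z,X),Z])
    rv=(r.inv()*T).as_rotvec(); D=np.array([*xy,z])-p
    print('t',round(read_state()['time_s'],2),'tcp',p.round(1),'jawyaw',round(cur,1),'q6',round(read_state()['joint_pos'][5],2))
    print(' world delta',D.round(1),'| tool-now units',(M.T@D/60).round(3),'| tool-after-turn',(T.as_matrix().T@D/60).round(3),'| dr units',(rv/(np.pi/2)).round(3))
E
python3 - <<'E'
from h import *
for n,pts in {'scene':{'tube':(379,204,60),'boss':(313,205,40),'top':(356,281,8),'cleat':(277,272,6),'h1':(453,271,10),'h2':(472,233,10),'h3':(548,250,10),'h4':(538,293,10),'tray':(198,210,0),'tin':(168,262,55)},
 'side':{'tube':(362,281,60),'boss':(385,239,40),'top':(280,270,8),'cleat':(300,225,6),'h1':(279,344,10),'h2':(347,383,10),'h3':(304,454,10),'h4':(232,408,10),'tray':(393,172,0),'tin':(289,151,55)}}.items():
    c=camera_params(n)
    for k,(u,v,z) in pts.items(): print(n,k,ray(c,(u,v),z).round(0))
p,r=tool();print(r.as_matrix().round(2))
go((450,0),330,90)
E
```

```text
scene tube [465.  56.  60.]
scene boss [473. -63.  40.]
scene top [627.  63.   8.]
scene cleat [643. -64.   6.]
scene h1 [552. 203.  10.]
scene h2 [425. 219.  10.]
scene h3 [438. 347.  10.]
scene h4 [568. 334.  10.]
scene tray [ 497. -290.    0.]
scene tin [ 735. -200.   55.]
side tube [466.  57.  60.]
side boss [467. -66.  40.]
side top [624.  61.   8.]
side cleat [640. -57.   6.]
side h1 [554. 201.  10.]
side h2 [424. 217.  10.]
side h3 [438. 346.  10.]
side h4 [568. 330.  10.]
side tray [ 525. -291.    0.]
side tin [ 735. -200.   55.]
[[ 0.    0.97  0.22]
 [ 0.    0.22 -0.97]
 [-1.    0.   -0.  ]]
t 0.15 tcp [ 123.1 -535.8  238.3] jawyaw -77.1 q6 -0.22
 world delta [326.9 535.8  91.7] | tool-now units [-1.519  7.309 -7.486] | tool-after-turn [-1.529  5.448 -8.93 ] | dr units [ 0.144 -0.001 -0.   ]
```

Both cameras agree: the plate centre is about (496, 275) with yaw about -7°. I'll move the wrist camera over the parts.

```bash
python3 -m inch '[{"hand":1,"slide":[-0.15,0.6,-0.99],"dr":[0.072,0,0]},{"hand":1,"slide":[-0.15,0.6,-0.99],"dr":[0.072,0,0]},{"hand":1,"slide":[-0.15,0.65,-0.99],"dr":[0,0,0]},{"hand":1,"slide":[-0.15,0.65,-0.99],"dr":[0,0,0]},{"hand":1,"slide":[-0.15,0.65,-0.99],"dr":[0,0,0]},{"hand":1,"slide":[-0.15,0.65,-0.99],"dr":[0,0,0]},{"hand":1,"slide":[-0.15,0.65,-0.99],"dr":[0,0,0]},{"hand":1,"slide":[-0.15,0.65,-0.99],"dr":[0,0,0]},{"hand":1,"slide":[-0.15,0.65,-0.99],"dr":[0,0,0]},{"hand":1,"slide":[-0.15,0.65,-0.99],"dr":[0,0,0]}]' 20
python3 - <<'E'
from h import *
go((510,60),330,90); c,im=shot('wrist','w1'); go((510,60),330,90)
E
```

```text
time_s: 1.4
tool_pos: [444.3, -6.0, 318.0]
tool_rot: [0.495, 0.505, 0.496, -0.503]
wrist_force: [1.3, -0.3, 1.4]
gripper_width: 87.8
t 1.4 tcp [444.3  -6.  318. ] jawyaw -90.9 q6 1.3
 world delta [65.7 66.  12. ] | tool-now units [-0.194  1.077 -1.119] | tool-after-turn [-0.2    1.095 -1.101] | dr units [-0.01  -0.002 -0.001]
t 1.45 tcp [446.7  -0.8 318.6] jawyaw -90.6 q6 1.31
 world delta [63.3 60.8 11.4] | tool-now units [-0.18   1.044 -1.025] | tool-after-turn [-0.19   1.054 -1.013] | dr units [-0.007 -0.004 -0.002]
```

View pics/w1.png

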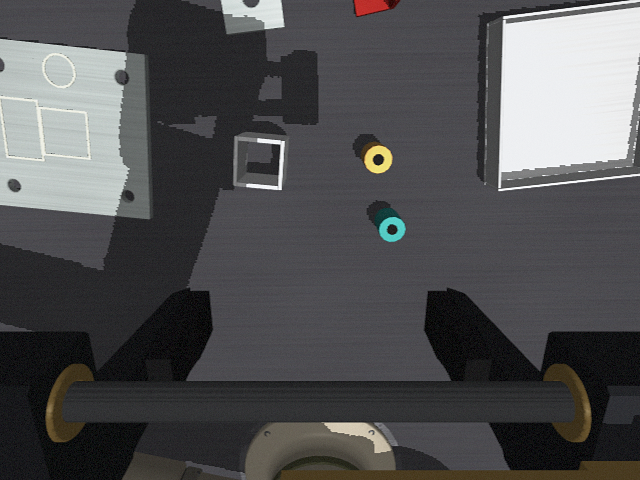

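The view (up = +x, left = +y) shows the tube top at (259,161), brass boss at (378,159) and teal decoy at (392,229). The top plate and cleat are cut off at the upper edge, so I'll move forward and left and let it settle.

```bash
python3 -m inch '[{"hand":1,"slide":[-0.05,0.6,-0.5],"dr":[0,0,0]},{"hand":1,"slide":[-0.05,0.6,-0.4],"dr":[0,0,0]},{"hand":1,"slide":[-0.05,0.5,-0.3],"dr":[0,0,0]},{"hand":1,"slide":[0,0.4,-0.2],"dr":[0,0,0]},{"hand":1,"slide":[0,0.2,0],"dr":[0,0,0]},{"hand":1,"slide":[0,0,0],"dr":[0,0,0]},{"hand":1,"slide":[0,0,0],"dr":[0,0,0]},{"hand":1,"slide":[0,0,0],"dr":[0,0,0]},{"hand":1,"slide":[0,0,0],"dr":[0,0,0]},{"hand":1,"slide":[0,0,0],"dr":[0,0,0]}]'
python3 - <<'E'
from h import *
c,im=shot('wrist','w2'); go((540,60),330,90)
E
```

```text
time_s: 2.7
tool_pos: [588.1, 87.6, 327.1]
tool_rot: [0.497, 0.503, 0.5, -0.5]
wrist_force: [0.4, -0.4, -0.5]
gripper_width: 88.2
t 2.75 tcp [588.1  87.6 327.1] jawyaw -90.3 q6 1.52
 world delta [-48.1 -27.6   2.9] | tool-now units [-0.051 -0.799  0.465] | tool-after-turn [-0.048 -0.802  0.461] | dr units [-0.004 -0.004  0.   ]
```

View pics/w2.png

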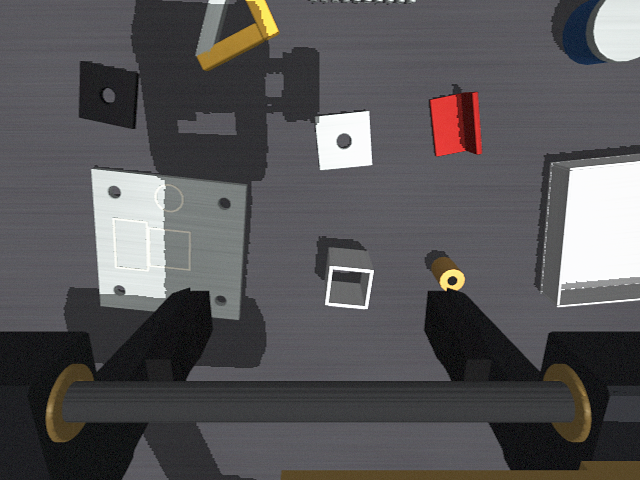

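Run:
```python
from h import *
c,im=load('w2')
a=im[85:185,300:500];b=im[235:320,300:500]
cv2.imwrite('pics/w2c.png',cv2.resize(np.vstack([a,b]),None,fx=3.2,fy=3.2,interpolation=cv2.INTER_CUBIC))
hs=cv2.cvtColor(im,cv2.COLOR_BGR2HSV)
def rect(mask,z,roi):
    x0,y0,x1,y1=roi;m=np.zeros_like(mask);m[y0:y1,x0:x1]=mask[y0:y1,x0:x1]
    k=max(cv2.findContours(m,cv2.RETR_EXTERNAL,cv2.CHAIN_APPROX_NONE)[0],key=cv2.contourArea)
    w=np.array([ray(c,q[0],z)[:2] for q in k],np.float32); r=cv2.minAreaRect(w); return np.round(r[0],1),np.round(r[1],1),round(r[2],1)
g=cv2.cvtColor(im,cv2.COLOR_BGR2GRAY)
print('top',rect((g>170).astype(np.uint8),8,(305,95,385,180)))
m=cv2.inRange(hs,(15,90,170),(35,255,255));print('boss',rect(m,40,(430,240,480,300)))
m=cv2.inRange(hs,(0,120,60),(8,255,255))|cv2.inRange(hs,(172,120,60),(180,255,255));print('cleat',rect(m,6,(420,80,490,170)))
print('tube',rect((g>190).astype(np.uint8),60,(322,255,380,312)))
hol={'RL':(114,192),'RR':(224,203),'FR':(221,300),'FL':(119,290)}
H=[]
for k,(u,v) in hol.items():
    w=g[v-12:v+13,u-12:u+13];th=(w.min()+np.median(w))/2;ys,xs=np.nonzero(w<th-8);uv=(u-12+xs.mean(),v-12+ys.mean());H.append(ray(c,uv,10)[:2]);print(k,np.round(uv,1),H[-1].round(1))
H=np.array(H);x=(H[0]+H[1]-H[2]-H[3])/2;y=(H[0]+H[3]-H[1]-H[2])/2
print('plate',H.mean(0).round(1),np.degrees(np.arctan2(x[1],x[0])),np.degrees(np.arctan2(-y[0],y[1])),np.linalg.norm(x),np.linalg.norm(y))
```

```text
top (array([625.2,  61.1]), array([60.6, 61.1]), 5.4)
boss (array([466.4, -67.7]), array([27. , 29.6]), 5.2)
cleat (array([640.1, -66.1]), array([71. , 53.3]), 10.8)
tube (array([465.8,  55.8]), array([50.3, 50.3]), 83.9)
RL [113.9 191.6] [567.7 333.1]
RR [224.2 202.6] [553.8 202.9]
FR [216.6 301.1] [422.1 223.4]
FL [119.3 290.4] [437.7 347.9]
plate [495.3 276.8] -7.681958963424945 -6.630320388330951 132.00957012866974 128.23149789740336
```

View pics/w2c.png

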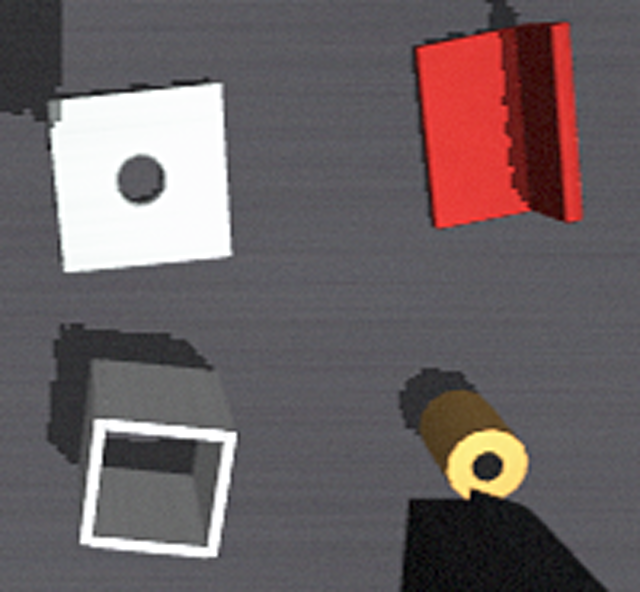

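Measurements agree across views: tube (466,56) yaw -6°, boss (466,-67), top plate (625,61) yaw 5.4°, plate centre (495.8,275.4) yaw -6.3°. The front-right hole was contaminated by the finger, so I dropped it. The cleat's flat leg already points to +y. Next I'll refine the boss and cleat, then compute the move to the tube.

Run:
```python
from h import *
c,im=load('w2')
Z=lambda u,v:(300+u/3.2,85+v/3.2)
print('boss',ray(c,(300+487/3.2,235+(464-320)/3.2),40).round(1))
q=np.array([ray(c,Z(*p),40)[:2] for p in((551,26),(569,23),(582,221),(565,219))]);d=(q[0]+q[1]-q[2]-q[3])/2
print('cleat top ctr',q.mean(0).round(1),'len',np.linalg.norm(d).round(1),'yaw',np.degrees(np.arctan2(d[1],d[0])).round(1))
f=np.array([ray(c,Z(*p),6)[:2] for p in((415,46),(436,228))]);d=f[0]-f[1];print('flat edge mid',f.mean(0).round(1),np.linalg.norm(d),np.degrees(np.arctan2(d[1],d[0])))
c,im=load('w1');print('teal',ray(c,(392,229),40))
go((465.8,55.8),120,83.8)
```

```text
boss [465.6 -68.6  40. ]
cleat top ctr [645.  -76.8] len 63.0 yaw 10.8
flat edge mid [638.3 -40.2] 63.89280434109547 11.498585478266374
teal [388.20951418 -85.8179063   40.        ]
t 2.75 tcp [588.1  87.6 327.1] jawyaw -90.3 q6 1.52
 world delta [-122.3  -31.8 -207.1] | tool-now units [ 3.449 -2.036  0.564] | tool-after-turn [ 3.452 -1.97   0.748] | dr units [ 0.065 -0.004  0.   ]
```

```bash
python3 -m inch '[{"hand":1,"slide":[0.5,-0.4,0.15],"dr":[0.065,0,0]},{"hand":1,"slide":[0.6,-0.4,0.15],"dr":[0,0,0]},{"hand":1,"slide":[0.6,-0.4,0.15],"dr":[0,0,0]},{"hand":1,"slide":[0.6,-0.35,0.15],"dr":[0,0,0]},{"hand":1,"slide":[0.6,-0.25,0.1],"dr":[0,0,0]},{"hand":1,"slide":[0.4,-0.15,0.05],"dr":[0,0,0]},{"hand":1,"slide":[0.1,0,0],"dr":[0,0,0]},{"hand":1,"slide":[0,0,0],"dr":[0,0,0]},{"hand":1,"slide":[0,0,0],"dr":[0,0,0]},{"hand":1,"slide":[0,0,0],"dr":[0,0,0]}]'
python3 - <<'E'
from h import *
go((465.8,55.8),20,83.8)
E
```

```text
time_s: 4.0
tool_pos: [466.7, 53.5, 120.3]
tool_rot: [0.472, 0.531, 0.471, -0.523]
wrist_force: [-0.4, -0.5, 0.4]
gripper_width: 88.0
t 4.0 tcp [466.7  53.5 120.3] jawyaw -96.4 q6 1.54
 world delta [  -0.9    2.3 -100.3] | tool-now units [ 1.672 -0.035 -0.026] | tool-after-turn [ 1.672 -0.02  -0.037] | dr units [-0.002 -0.004 -0.006]
```

```bash
python3 -m inch '[{"hand":1,"slide":[0.5,-0.02,-0.03],"dr":[0,-0.004,-0.006]},{"hand":1,"slide":[0.5,0,0],"dr":[0,0,0]},{"hand":1,"slide":[0.4,0,0],"dr":[0,0,0]},{"hand":1,"slide":[0.2,0,0],"dr":[0,0,0]},{"hand":1,"slide":[0.07,0,0],"dr":[0,0,0]},{"hand":-1,"slide":[0,0,0],"dr":[0,0,0]},{"hand":-1,"slide":[0,0,0],"dr":[0,0,0]},{"hand":-1,"slide":[0,0,0],"dr":[0,0,0]},{"hand":-1,"slide":[0,0,0],"dr":[0,0,0]},{"hand":-1,"slide":[0,0,0],"dr":[0,0,0]}]' 30
python3 - <<'E'
from h import *
go((495.8,275.4),40,83.7)
E
```

```text
time_s: 5.25
tool_pos: [470.8, 55.3, 22.2]
tool_rot: [0.475, 0.53, 0.468, -0.524]
wrist_force: [-1.0, -0.9, -1.3]
gripper_width: 49.7
t 5.25 tcp [470.8  55.3  22.2] jawyaw -96.3 q6 1.55
 world delta [ 25.  220.1  17.8] | tool-now units [-0.298  0.014 -3.691] | tool-after-turn [-0.297  0.012 -3.691] | dr units [-0.     0.    -0.008]
```

```bash
python3 -m inch '[{"hand":-1,"slide":[-0.4,0,0],"dr":[0,0,0]},{"hand":-1,"slide":[-0.5,0,0],"dr":[0,0,0]},{"hand":-1,"slide":[-0.2,0,-0.5],"dr":[0,0,0]},{"hand":-1,"slide":[0,0,-0.8],"dr":[0,0,0]},{"hand":-1,"slide":[0,0,-0.8],"dr":[0,0,0]},{"hand":-1,"slide":[0,0,-0.7],"dr":[0,0,0]},{"hand":-1,"slide":[0,0,-0.5],"dr":[0,0,0]},{"hand":-1,"slide":[0,0,-0.3],"dr":[0,0,0]},{"hand":-1,"slide":[0,0,-0.1],"dr":[0,0,0]},{"hand":-1,"slide":[0,0,0],"dr":[0,0,0]}]'
python3 - <<'E'
from h import *
go((495.8,275.4),40,83.7);shot('wrist','w3');go((495.8,275.4),40,83.7);print(read_state()['wrist_force'],read_state()['gripper_width'])
E
```

```text
time_s: 6.5
tool_pos: [493.3, 281.4, 87.8]
tool_rot: [0.473, 0.528, 0.469, -0.527]
wrist_force: [-1.2, -0.3, -2.3]
gripper_width: 49.4
t 6.5 tcp [493.3 281.4  87.8] jawyaw -96.5 q6 2.0
 world delta [  2.5  -6.  -47.8] | tool-now units [0.797 0.048 0.094] | tool-after-turn [0.797 0.052 0.096] | dr units [-0.002  0.001 -0.003]
t 6.55 tcp [493.3 281.2  87.8] jawyaw -96.5 q6 2.0
 world delta [  2.5  -5.8 -47.8] | tool-now units [0.798 0.048 0.089] | tool-after-turn [0.797 0.051 0.091] | dr units [-0.002  0.001 -0.003]
[ 0.87450135 -0.12625888 -3.18497577] 49.869308213628045
```

View pics/w3.png

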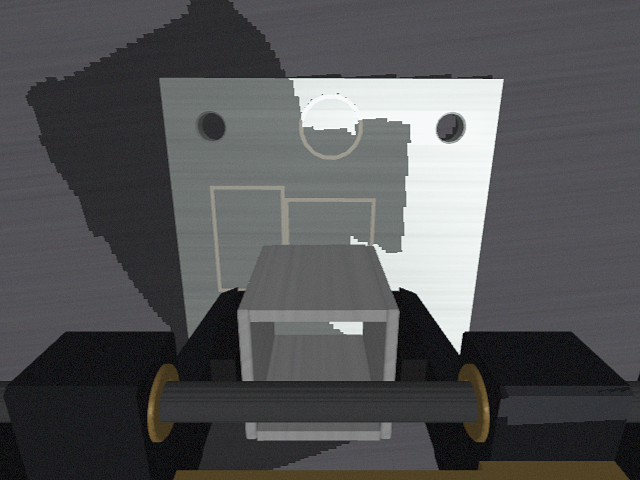

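The tube is held square over the plate. Its rear top edge runs (238,311)-(399,311), the holes are at (211,126) and (451,128), the boss circle at (330,128), and the tube mark's rear corners at (287,200) and (375,200).

Run:
```python
from h import *
c,im=load('w3')
R=lambda u,v,z:ray(c,(u,v),z)[:2]
RL,RR=R(211,126,10),R(451,128,10);y=(RL-RR);yaw=-np.degrees(np.arctan2(y[0],y[1]));a=np.radians(yaw);ex=np.array([np.cos(a),np.sin(a)]);ey=np.array([-ex[1],ex[0]])
print('holes',RL,RR,np.linalg.norm(y),'yaw',yaw,'ctr from holes',(RL+RR)/2-65*ex)
print('circle->ctr',R(330,128,10)-65*ex)
m=(R(287,200,10)+R(375,200,10))/2;print('mark->ctr',m-25*ex,np.linalg.norm(R(287,200,10)-R(375,200,10)))
cl=(R(211,187,10)+R(284,187,10))/2; print('cleat mark->ctr',cl-32*ex-47*ey)
zt=87.8-22.2+60
A,B=R(238,311,zt),R(399,311,zt);d=A-B;yt=-np.degrees(np.arctan2(d[0],d[1]));b=np.radians(yt);print('tube edge',np.linalg.norm(d),'yaw',yt,'ctr',(A+B)/2-25*np.array([np.cos(b),np.sin(b)]))
A,B=R(245,438,zt),R(391,438,zt);print('front?',(A+B)/2,np.linalg.norm(A-B))
```

```text
holes [568.50940727 332.33820926] [552.57571836 201.9102304 ] 131.39764120108973 yaw -6.965006849560302 ctr from holes [496.02223696 275.00632311]
circle->ctr [495.5660128  275.68405328]
mark->ctr [494.98696972 274.45460562] 50.97976920762824
cleat mark->ctr [495.37096938 275.41503656]
tube edge 50.07927363561758 yaw -6.5472683789647785 ctr [488.28685434 282.62591632]
front? [463.47258603 285.58730786] 51.09395639003988
```

```bash
python3 -m inch '[{"hand":-1,"slide":[0.2,0.13,0.1],"dr":[0,0,0]},{"hand":-1,"slide":[0.3,0,0],"dr":[0,0,0]},{"hand":-1,"slide":[0.2,0,0],"dr":[0,0,0]},{"hand":-1,"slide":[0.06,0,0],"dr":[0,0,0]},{"hand":-1,"slide":[0,0,0],"dr":[0,0,0]},{"hand":-1,"slide":[0,0,0],"dr":[0,0,0]},{"hand":-1,"slide":[0,0,0],"dr":[0,0,0]},{"hand":-1,"slide":[0,0,0],"dr":[0,0,0]},{"hand":-1,"slide":[0,0,0],"dr":[0,0,0]},{"hand":-1,"slide":[0,0,0],"dr":[0,0,0]}]'
python3 - <<'E'
from h import *
go((500.5,274.2),32.2,83.4)
E
```

```text
time_s: 7.8
tool_pos: [502.9, 270.2, 40.8]
tool_rot: [0.472, 0.53, 0.468, -0.527]
wrist_force: [-1.1, -0.5, -2.7]
gripper_width: 49.9
t 7.8 tcp [502.9 270.2  40.8] jawyaw -96.7 q6 1.98
 world delta [-2.4  4.  -8.6] | tool-now units [ 0.142 -0.049 -0.061] | tool-after-turn [ 0.143 -0.048 -0.061] | dr units [-0.001  0.001 -0.004]
```

```bash
python3 -m inch '[{"hand":-1,"slide":[0.03,-0.045,-0.055],"dr":[0,0,-0.004]},{"hand":-1,"slide":[0.03,0,0],"dr":[0,0,0]},{"hand":-1,"slide":[0.03,0,0],"dr":[0,0,0]},{"hand":-1,"slide":[0.02,0,0],"dr":[0,0,0]},{"hand":-1,"slide":[0.0,0,0],"dr":[0,0,0]},{"hand":-1,"slide":[0,0,0],"dr":[0,0,0]},{"hand":-1,"slide":[0,0,0],"dr":[0,0,0]},{"hand":-1,"slide":[0,0,0],"dr":[0,0,0]},{"hand":-1,"slide":[0,0,0],"dr":[0,0,0]},{"hand":-1,"slide":[0,0,0],"dr":[0,0,0]}]'
python3 - <<'E'
from h import *
go((500.5,274.2),32.2,83.4)
E
```

```text
time_s: 9.05
tool_pos: [500.5, 274.1, 33.6]
tool_rot: [-0.47, -0.528, -0.469, 0.529]
wrist_force: [-0.2, 1.0, -2.4]
gripper_width: 49.6
t 9.05 tcp [500.5 274.1  33.6] jawyaw -96.7 q6 1.98
 world delta [ 0.   0.1 -1.4] | tool-now units [ 0.024  0.    -0.002] | tool-after-turn [ 0.024  0.    -0.002] | dr units [-0.001  0.001 -0.   ]
```

```bash
python3 -m inch '[{"hand":-1,"slide":[0.015,0,0],"dr":[0,0,0]},{"hand":-1,"slide":[0.015,0,0],"dr":[0,0,0]},{"hand":-1,"slide":[0.0,0,0],"dr":[0,0,0]},{"hand":-1,"slide":[0,0,0],"dr":[0,0,0]},{"hand":-1,"slide":[0,0,0],"dr":[0,0,0]},{"hand":-1,"slide":[0,0,0],"dr":[0,0,0]},{"hand":-1,"slide":[0,0,0],"dr":[0,0,0]},{"hand":-1,"slide":[0,0,0],"dr":[0,0,0]},{"hand":-1,"slide":[0,0,0],"dr":[0,0,0]},{"hand":-1,"slide":[0,0,0],"dr":[0,0,0]}]'
python3 -m inch '[{"hand":1,"slide":[0,0,0],"dr":[0,0,0]},{"hand":1,"slide":[0,0,0],"dr":[0,0,0]},{"hand":1,"slide":[0,0,0],"dr":[0,0,0]},{"hand":1,"slide":[0,0,0],"dr":[0,0,0]},{"hand":1,"slide":[-0.3,0,0],"dr":[0,0,0]},{"hand":1,"slide":[-0.6,0,0],"dr":[0,0,0]},{"hand":1,"slide":[-0.7,0,0],"dr":[0,0,0]},{"hand":1,"slide":[-0.7,0,0],"dr":[0,0,0]},{"hand":1,"slide":[-0.3,0,0],"dr":[0,0,0]},{"hand":1,"slide":[0,0,0],"dr":[0,0,0]}]'
python3 - <<'E'
from h import *
c,im=shot('wrist','w4');go((645,-77),120,11)
E
```

```text
time_s: 10.3
tool_pos: [500.5, 274.1, 32.4]
tool_rot: [-0.47, -0.528, -0.469, 0.529]
wrist_force: [-1.2, -0.5, -1.2]
gripper_width: 49.4
time_s: 11.55
tool_pos: [500.5, 274.4, 193.1]
tool_rot: [-0.47, -0.528, -0.469, 0.529]
wrist_force: [-0.1, 0.3, -0.3]
gripper_width: 88.3
t 11.6 tcp [500.3 274.3 192.3] jawyaw -96.7 q6 1.98
 world delta [ 144.7 -351.3  -72.3] | tool-now units [1.215 3.083 5.528] | tool-after-turn [ 1.204  6.207 -1.251] | dr units [ 0.803  0.002 -0.001]
```

View pics/w4.png

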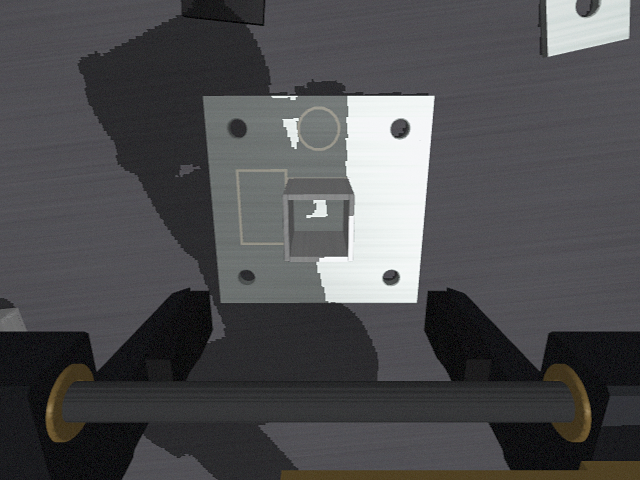

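The tube stands in its mark. Rotating for the cleat: I'll use the -1.2 turn, since the other direction would run the last joint out of range. I'll measure the tube from this picture meanwhile.

```bash
python3 -m inch '[{"hand":1,"slide":[0,0,0],"dr":[-0.115,0,0]},{"hand":1,"slide":[0,0,0],"dr":[-0.115,0,0]},{"hand":1,"slide":[0,0,0],"dr":[-0.115,0,0]},{"hand":1,"slide":[0,0,0],"dr":[-0.115,0,0]},{"hand":1,"slide":[0,0,0],"dr":[-0.115,0,0]},{"hand":1,"slide":[0,0,0],"dr":[-0.115,0,0]},{"hand":1,"slide":[0,0,0],"dr":[-0.115,0,0]},{"hand":1,"slide":[0,0,0],"dr":[-0.115,0,0]},{"hand":1,"slide":[0,0,0],"dr":[-0.115,0,0]},{"hand":1,"slide":[0,0,0],"dr":[-0.115,0,0]}]'
python3 - <<'E'
from h import *
go((645,-77),120,11)
c,im=load('w4');R=lambda u,v,z:ray(c,(u,v),z)[:2]
H=np.array([R(237,128,10),R(400,129,10),R(391,277,10),R(246,276,10)]);x=(H[0]+H[1]-H[2]-H[3]);y=H[0]+H[3]-H[1]-H[2]
print('plate',H.mean(0),np.degrees(np.arctan2(x[1],x[0])),-np.degrees(np.arctan2(y[0],y[1])),np.linalg.norm(x)/2,np.linalg.norm(y)/2)
g=cv2.resize(im[170:280,220:370],None,fx=5,fy=5,interpolation=cv2.INTER_CUBIC);g=cv2.convertScaleAbs(g,alpha=1.3,beta=20);cv2.imwrite('pics/w4c.png',g)
E
```

```text
time_s: 12.85
tool_pos: [495.6, 272.6, 176.5]
tool_rot: [0.695, -0.065, 0.714, 0.06]
wrist_force: [0.0, -0.4, -0.1]
gripper_width: 88.0
t 12.85 tcp [495.6 272.6 176.5] jawyaw 10.1 q6 0.12
 world delta [ 149.4 -349.6  -56.5] | tool-now units [ 0.935 -6.168  1.451] | tool-after-turn [ 0.942 -6.194  1.332] | dr units [-0.01  -0.017  0.003]
plate [495.85614209 274.9386619 ] -6.713047426545659 -7.140176886037776 129.8889001236169 130.98489031113468
```

View pics/w4c.png

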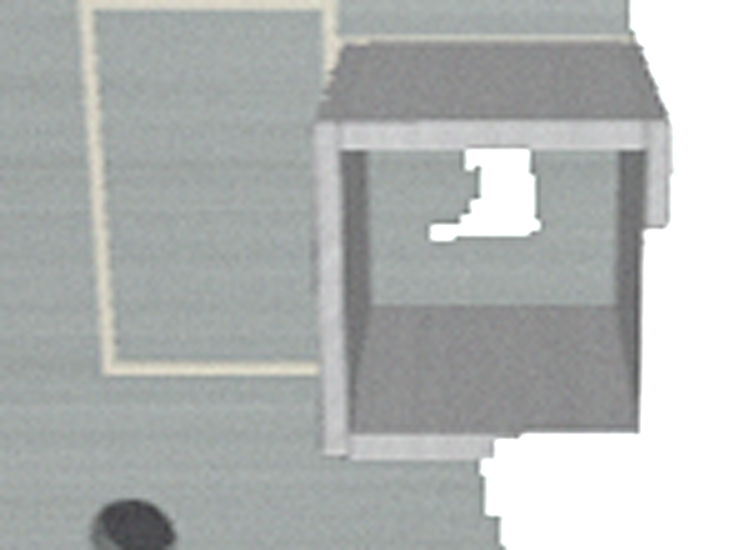

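```bash
python3 -m inch '[{"hand":1,"slide":[0,-0.6,0.1],"dr":[-0.01,-0.017,0.003]},{"hand":1,"slide":[0,-0.9,0.2],"dr":[0,0,0]},{"hand":1,"slide":[0,-0.9,0.2],"dr":[0,0,0]},{"hand":1,"slide":[0,-0.9,0.2],"dr":[0,0,0]},{"hand":1,"slide":[0.1,-0.9,0.2],"dr":[0,0,0]},{"hand":1,"slide":[0.1,-0.8,0.2],"dr":[0,0,0]},{"hand":1,"slide":[0.1,-0.6,0.15],"dr":[0,0,0]},{"hand":1,"slide":[0.1,-0.4,0.08],"dr":[0,0,0]},{"hand":1,"slide":[0.1,-0.2,0],"dr":[0,0,0]},{"hand":1,"slide":[0,0,0],"dr":[0,0,0]}]'
python3 - <<'E'
from h import *
c,im=load('w4');P=lambda u,v:ray(c,(220+u/5,170+v/5),70)[:2]
a,b,f=P(316,121),P(668,121),P(325,455);d=a-b;e=a-f;print('tube',((a+b)/2-e/2).round(1),np.linalg.norm(d),np.linalg.norm(e),-np.degrees(np.arctan2(d[0],d[1])),np.degrees(np.arctan2(e[1],e[0])))
go((645,-77),8,11);c,im=shot('wrist','w5');go((645,-77),8,11)
hs=cv2.cvtColor(im,cv2.COLOR_BGR2HSV);m=cv2.inRange(hs,(0,120,60),(8,255,255))|cv2.inRange(hs,(172,120,60),(180,255,255));ys,xs=np.nonzero(m);print(xs.min(),xs.max(),ys.min(),ys.max())
E
```

```text
time_s: 14.1
tool_pos: [645.1, -86.5, 129.7]
tool_rot: [0.696, -0.068, 0.711, 0.072]
wrist_force: [-0.9, 0.5, 1.0]
gripper_width: 88.0
tube [495.8 275.2] 48.70469804396975 49.878645438960504 -6.751227938987122 -6.796649227907011
t 14.1 tcp [645.1 -86.5 129.7] jawyaw 11.4 q6 -0.51
 world delta [-1.000e-01  9.500e+00 -1.217e+02] | tool-now units [2.028 0.14  0.07 ] | tool-after-turn [2.028 0.155 0.028] | dr units [ 0.004 -0.013 -0.005]
t 14.15 tcp [645.2 -85.9 130.1] jawyaw 11.4 q6 -0.51
 world delta [  -0.2    8.9 -122.1] | tool-now units [2.036 0.131 0.066] | tool-after-turn [2.035 0.146 0.025] | dr units [ 0.004 -0.012 -0.005]
274 376 156 229
```

View pics/w5.png

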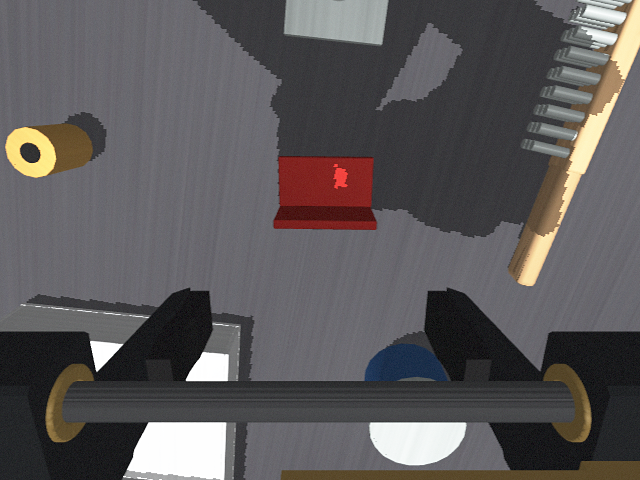

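Run:
```python
from h import *
c,im=load('w5');p=ray(c,(325.5,225),40);print(p, ray(c,(274,229),40)-ray(c,(376,229),40))
go(p[:2],8,11)
```

```text
[646.35913567 -76.61114983  40.        ] [-6.22789759e+01 -1.29335179e+01 -2.84217094e-14]
t 14.15 tcp [645.2 -85.9 130.1] jawyaw 11.4 q6 -0.51
 world delta [   1.2    9.3 -122.1] | tool-now units [2.035 0.133 0.089] | tool-after-turn [2.035 0.148 0.049] | dr units [ 0.004 -0.012 -0.005]
```

```bash
python3 -m inch '[{"hand":1,"slide":[0.2,0.13,0.06],"dr":[0.003,-0.012,-0.005]},{"hand":1,"slide":[0.4,0,0],"dr":[0,0,0]},{"hand":1,"slide":[0.4,0,0],"dr":[0,0,0]},{"hand":1,"slide":[0.2,0,0],"dr":[0,0,0]},{"hand":1,"slide":[0,0,0],"dr":[0,0,0]},{"hand":1,"slide":[0,0,0],"dr":[0,0,0]},{"hand":1,"slide":[0,0,0],"dr":[0,0,0]},{"hand":1,"slide":[0,0,0],"dr":[0,0,0]},{"hand":1,"slide":[0,0,0],"dr":[0,0,0]},{"hand":1,"slide":[0,0,0],"dr":[0,0,0]}]'
python3 - <<'E'
from h import *
go((646,-76.7),8,11.6)
E
```

```text
time_s: 15.4
tool_pos: [648.1, -71.1, 62.6]
tool_rot: [0.707, -0.072, 0.7, 0.07]
wrist_force: [-0.0, 0.5, 0.1]
gripper_width: 88.2
t 15.4 tcp [648.1 -71.1  62.6] jawyaw 11.5 q6 -0.49
 world delta [ -2.1  -5.6 -54.6] | tool-now units [ 0.91 -0.08 -0.06] | tool-after-turn [ 0.91  -0.084 -0.052] | dr units [-0.001  0.005  0.003]
```

```bash
python3 -m inch '[{"hand":1,"slide":[0,-0.082,-0.055],"dr":[0,0.005,0.003]},{"hand":1,"slide":[0,0,0],"dr":[0,0,0]},{"hand":1,"slide":[0,0,0],"dr":[0,0,0]},{"hand":1,"slide":[0.2,0,0],"dr":[0,0,0]},{"hand":1,"slide":[0.3,0,0],"dr":[0,0,0]},{"hand":1,"slide":[0.2,0,0],"dr":[0,0,0]},{"hand":1,"slide":[0.14,0,0],"dr":[0,0,0]},{"hand":1,"slide":[0.05,0,0],"dr":[0,0,0]},{"hand":1,"slide":[0,0,0],"dr":[0,0,0]},{"hand":1,"slide":[0,0,0],"dr":[0,0,0]}]'
python3 - <<'E'
from h import *
go((646,-76.7),8,11.6)
E
```

```text
time_s: 16.65
tool_pos: [645.6, -77.0, 5.8]
tool_rot: [0.703, -0.071, 0.704, 0.071]
wrist_force: [-0.9, -0.1, -0.2]
gripper_width: 88.0
t 16.65 tcp [645.6 -77.    5.8] jawyaw 11.5 q6 -0.5
 world delta [0.4 0.3 2.2] | tool-now units [-0.037  0.003  0.007] | tool-after-turn [-0.037  0.003  0.007] | dr units [-0.001 -0.    -0.001]
```

```bash
python3 -m inch '[{"hand":-1,"slide":[0,0,0],"dr":[0,0,0]},{"hand":-1,"slide":[0,0,0],"dr":[0,0,0]},{"hand":-1,"slide":[0,0,0],"dr":[0,0,0]},{"hand":-1,"slide":[0,0,0],"dr":[0,0,0]},{"hand":-1,"slide":[0,0,0],"dr":[0,0,0]},{"hand":-1,"slide":[-0.3,0,0],"dr":[0,0,0]},{"hand":-1,"slide":[-0.5,0,0],"dr":[0,0,0]},{"hand":-1,"slide":[-0.5,0,0],"dr":[0,0,0]},{"hand":-1,"slide":[-0.3,0,0],"dr":[0,0,0]},{"hand":-1,"slide":[0,0,0],"dr":[0,0,0]}]' 35
python3 - <<'E'
from h import *
a=np.radians(-6.7);ex=np.array([np.cos(a),np.sin(a)]);ey=np.array([-ex[1],ex[0]])
t=np.array([495.8,275.2])+31*ey; print(t); go(t,100,-6.7);print(read_state()['gripper_width'])
E
```

```text
time_s: 17.9
tool_pos: [645.5, -77.0, 109.0]
tool_rot: [0.704, -0.071, 0.703, 0.071]
wrist_force: [-0.3, 0.1, -3.3]
gripper_width: 63.3
[499.41679285 305.98829014]
t 17.9 tcp [645.5 -77.  109. ] jawyaw 11.5 q6 -0.5
 world delta [-146.1  383.    -9. ] | tool-now units [ 0.149  6.741 -1.111] | tool-after-turn [ 0.151  6.056 -3.163] | dr units [ 0.202  0.001 -0.   ]
63.33476679301028
```

```bash
python3 -m inch '[{"hand":-1,"slide":[0,0,0],"dr":[0.1,0,0]},{"hand":-1,"slide":[0,0.3,-0.1],"dr":[0.1,0,0]},{"hand":-1,"slide":[0,0.8,-0.42],"dr":[0,0,0]},{"hand":-1,"slide":[0,0.88,-0.47],"dr":[0,0,0]},{"hand":-1,"slide":[0,0.88,-0.47],"dr":[0,0,0]},{"hand":-1,"slide":[0,0.88,-0.47],"dr":[0,0,0]},{"hand":-1,"slide":[0,0.8,-0.42],"dr":[0,0,0]},{"hand":-1,"slide":[0,0.6,-0.3],"dr":[0,0,0]},{"hand":-1,"slide":[0,0.4,-0.2],"dr":[0,0,0]},{"hand":-1,"slide":[0,0.1,-0.05],"dr":[0,0,0]}]'
python3 -m inch '[{"hand":-1,"slide":[0,0,0],"dr":[0,0,0]},{"hand":-1,"slide":[0,0,0],"dr":[0,0,0]},{"hand":-1,"slide":[0,0,0],"dr":[0,0,0]},{"hand":-1,"slide":[0,0,0],"dr":[0,0,0]},{"hand":-1,"slide":[0,0,0],"dr":[0,0,0]},{"hand":-1,"slide":[0,0,0],"dr":[0,0,0]},{"hand":-1,"slide":[0,0,0],"dr":[0,0,0]},{"hand":-1,"slide":[0,0,0],"dr":[0,0,0]},{"hand":-1,"slide":[0,0,0],"dr":[0,0,0]},{"hand":-1,"slide":[0,0,0],"dr":[0,0,0]}]'
python3 - <<'E'
from h import *
c,im=shot('wrist','w6');go((499.4,306),16,-6.7)
E
```

```text
time_s: 19.15
tool_pos: [503.9, 289.1, 104.1]
tool_rot: [0.703, 0.044, 0.709, -0.045]
wrist_force: [0.1, -0.7, -3.0]
gripper_width: 63.6
time_s: 20.4
tool_pos: [505.1, 286.2, 103.6]
tool_rot: [0.702, 0.045, 0.709, -0.046]
wrist_force: [-0.1, -0.0, -2.3]
gripper_width: 63.2
t 20.45 tcp [505.  286.2 103.6] jawyaw -7.4 q6 0.44
 world delta [ -5.6  19.8 -87.6] | tool-now units [ 1.46   0.32  -0.122] | tool-after-turn [ 1.46   0.317 -0.132] | dr units [-0.008 -0.006  0.002]
```

View pics/w6.png

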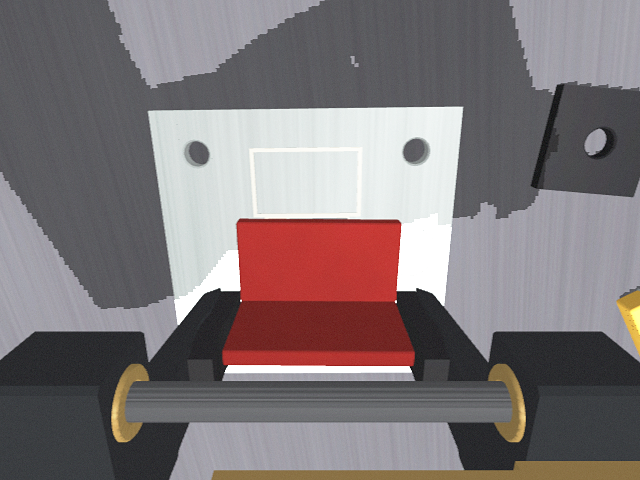

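The cleat is in the grip with its flat leg pointing +y (up in the picture): far edge at v=220 and upright top face at about v=352-364, u=223-414. I'll check against a predicted projection for any droop in the grip.

Run:
```python
from h import *
c,im=load('w6');p,r=tool();M=r.as_matrix();print(M.round(3))
a=np.radians(-7.3);ex=np.array([np.cos(a),np.sin(a),0]);ey=np.array([-ex[1],ex[0],0]);o=np.array([p[0],p[1],97.8])
for n,x,y,z in(('upR+',32,3,40),('upR-',32,-3,40),('upL-',-32,-3,40),('upL+',-32,3,40),('innR',32,3,6),('innL',-32,3,6),('farR',32,37,6),('farL',-32,37,6)): print(n,proj(c,o+x*ex+y*ey+[0,0,z]).round(1))
u,v=np.array([ray(c,q,10)[:2] for q in((197,153),(416,151))]);print('rear L? holes',u,v)
m=[ray(c,q,10)[:2] for q in((251,149),(361,149))];print('cleat mark left edge mid',np.mean(m,0),m[1]-m[0])
```

```text
[[-0.01   0.129  0.992]
 [-0.002  0.992 -0.129]
 [-1.    -0.003 -0.009]]
upR+ [412.8 353.1]
upR- [411.5 368.3]
upL- [222.  367.4]
upL+ [220.6 352.3]
innR [395.2 303.4]
innL [240.4 302.9]
farR [400.4 224.8]
farL [234.8 224.6]
rear L? holes [439.22245284 347.4063856 ] [568.86944826 331.91489608]
cleat mark left edge mid [504.17649903 341.42287354] [64.88541304 -8.35224389]
```

The prediction matches to about 4 px, so the cleat sits about 1.4 mm toward +y in the grip with no droop. I'll correct laterally at height, then lower.

```bash
python3 -m inch '[{"hand":-1,"slide":[0.1,0.15,-0.06],"dr":[-0.008,-0.006,0.002]},{"hand":-1,"slide":[0.2,0.12,-0.05],"dr":[0,0,0]},{"hand":-1,"slide":[0.2,0,0],"dr":[0,0,0]},{"hand":-1,"slide":[0.1,0,0],"dr":[0,0,0]},{"hand":-1,"slide":[0,0,0],"dr":[0,0,0]},{"hand":-1,"slide":[0,0,0],"dr":[0,0,0]},{"hand":-1,"slide":[0,0,0],"dr":[0,0,0]},{"hand":-1,"slide":[0,0,0],"dr":[0,0,0]},{"hand":-1,"slide":[0,0,0],"dr":[0,0,0]},{"hand":-1,"slide":[0,0,0],"dr":[0,0,0]}]'
python3 - <<'E'
from h import *
go((498.75,304.7),16,-6.7)
E
```

```text
time_s: 21.7
tool_pos: [500.2, 304.3, 65.1]
tool_rot: [0.706, 0.041, 0.706, -0.041]
wrist_force: [0.3, -0.5, -2.7]
gripper_width: 63.1
t 21.7 tcp [500.2 304.3  65.1] jawyaw -6.6 q6 0.46
 world delta [ -1.4   0.4 -49.1] | tool-now units [ 0.818  0.003 -0.025] | tool-after-turn [ 0.818  0.004 -0.024] | dr units [ 0.001  0.    -0.   ]
```

```bash
python3 -m inch '[{"hand":-1,"slide":[0.05,0.004,-0.024],"dr":[0,0,0]},{"hand":-1,"slide":[0.15,0,0],"dr":[0,0,0]},{"hand":-1,"slide":[0.2,0,0],"dr":[0,0,0]},{"hand":-1,"slide":[0.15,0,0],"dr":[0,0,0]},{"hand":-1,"slide":[0.1,0,0],"dr":[0,0,0]},{"hand":-1,"slide":[0.03,0,0],"dr":[0,0,0]},{"hand":-1,"slide":[0,0,0],"dr":[0,0,0]},{"hand":-1,"slide":[0,0,0],"dr":[0,0,0]},{"hand":-1,"slide":[0,0,0],"dr":[0,0,0]},{"hand":-1,"slide":[0,0,0],"dr":[0,0,0]}]'
python3 - <<'E'
from h import *
go((498.75,304.7),16,-6.7);print(read_state()['ft_torque'])
E
```

```text
time_s: 22.95
tool_pos: [498.8, 304.8, 21.3]
tool_rot: [0.706, 0.041, 0.706, -0.041]
wrist_force: [-1.1, 0.8, -1.9]
gripper_width: 63.6
t 22.95 tcp [498.8 304.8  21.3] jawyaw -6.6 q6 0.46
 world delta [-0.  -0.1 -5.3] | tool-now units [ 0.088 -0.001 -0.   ] | tool-after-turn [ 0.088 -0.001  0.   ] | dr units [ 0.001  0.    -0.   ]
[-0.07318385 -0.06518986 -0.00590458]
```

```bash
python3 -m inch '[{"hand":-1,"slide":[0.03,0,0],"dr":[0,0,0]},{"hand":-1,"slide":[0.03,0,0],"dr":[0,0,0]},{"hand":-1,"slide":[0.03,0,0],"dr":[0,0,0]},{"hand":-1,"slide":[0,0,0],"dr":[0,0,0]},{"hand":-1,"slide":[0,0,0],"dr":[0,0,0]},{"hand":-1,"slide":[0,0,0],"dr":[0,0,0]},{"hand":-1,"slide":[0,0,0],"dr":[0,0,0]},{"hand":-1,"slide":[0,0,0],"dr":[0,0,0]},{"hand":-1,"slide":[0,0,0],"dr":[0,0,0]},{"hand":-1,"slide":[0,0,0],"dr":[0,0,0]}]'
```

```text
time_s: 24.2
tool_pos: [498.9, 304.8, 16.6]
tool_rot: [0.706, 0.041, 0.705, -0.04]
wrist_force: [-0.4, -0.4, 0.0]
gripper_width: 63.1
```

```bash
python3 -m inch '[{"hand":1,"slide":[0,0,0],"dr":[0,0,0]},{"hand":1,"slide":[0,0,0],"dr":[0,0,0]},{"hand":1,"slide":[0,0,0],"dr":[0,0,0]},{"hand":1,"slide":[0,0,0],"dr":[0,0,0]},{"hand":1,"slide":[-0.2,0,0],"dr":[0,0,0]},{"hand":1,"slide":[-0.6,0,0],"dr":[0,0,0]},{"hand":1,"slide":[-0.7,0,0],"dr":[0,0,0]},{"hand":1,"slide":[-0.7,0,0],"dr":[0,0,0]},{"hand":1,"slide":[-0.3,0,0],"dr":[0,0,0]},{"hand":1,"slide":[0,0,0],"dr":[0,0,0]}]' 
python3 -m inch '[{"hand":1,"slide":[0,0,0],"dr":[0.1,0,0]},{"hand":1,"slide":[0,0,0],"dr":[0.1,0,0]},{"hand":1,"slide":[0,0,0],"dr":[0.1,0,0]},{"hand":1,"slide":[0,0,0],"dr":[0.1,0,0]},{"hand":1,"slide":[0,0,0],"dr":[0.1,0,0]},{"hand":1,"slide":[0,0,0],"dr":[0.1,0,0]},{"hand":1,"slide":[0,0,0],"dr":[0.1,0,0]},{"hand":1,"slide":[0,0,0],"dr":[0.1,0,0]},{"hand":1,"slide":[0,0,0],"dr":[0.1,0,0]},{"hand":1,"slide":[0,0,0],"dr":[0.1,0,0]}]'
python3 - <<'E'
from h import *
c,im=shot('wrist','w7');go((466,-68.2),120,83.3)
cv2.imwrite('pics/w7c.png',cv2.resize(im[0:300,60:500],None,fx=1.8,fy=1.8,interpolation=cv2.INTER_CUBIC))
E
```

```text
time_s: 25.45
tool_pos: [498.9, 304.8, 175.7]
tool_rot: [0.708, 0.042, 0.704, -0.04]
wrist_force: [-0.4, 0.9, -0.4]
gripper_width: 88.4
time_s: 26.7
tool_pos: [494.9, 303.2, 167.1]
tool_rot: [-0.455, -0.537, -0.458, 0.543]
wrist_force: [-0.4, 0.6, 0.1]
gripper_width: 88.0
t 26.75 tcp [494.8 303.2 167. ] jawyaw -100.0 q6 2.09
 world delta [ -28.8 -371.4  -47. ] | tool-now units [0.805 0.604 6.176] | tool-after-turn [0.783 0.245 6.204] | dr units [-0.036  0.003  0.005]
```

View pics/w7c.png

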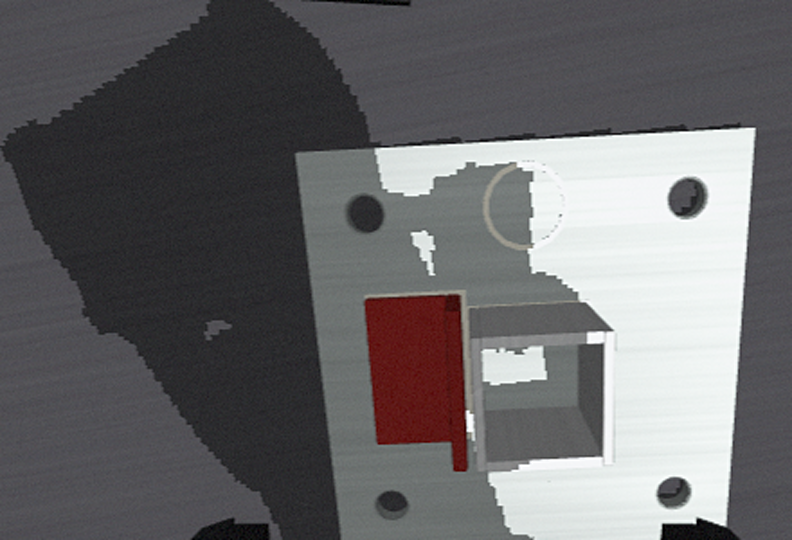

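The cleat sits flat inside its mark, parallel to the tube with a few mm of gap, and the tube is still in its mark. Next is the boss.

```bash
python3 -m inch '[{"hand":1,"slide":[0,0,0.3],"dr":[-0.036,0.003,0.005]},{"hand":1,"slide":[0,0.03,0.8],"dr":[0,0,0]},{"hand":1,"slide":[0,0.03,0.95],"dr":[0,0,0]},{"hand":1,"slide":[0,0.03,0.95],"dr":[0,0,0]},{"hand":1,"slide":[0.1,0.03,0.95],"dr":[0,0,0]},{"hand":1,"slide":[0.1,0.03,0.95],"dr":[0,0,0]},{"hand":1,"slide":[0.1,0.03,0.7],"dr":[0,0,0]},{"hand":1,"slide":[0.1,0.03,0.4],"dr":[0,0,0]},{"hand":1,"slide":[0.1,0,0.2],"dr":[0,0,0]},{"hand":1,"slide":[0,0,0],"dr":[0,0,0]}]'
python3 - <<'E'
from h import *
go((465.8,-68.2),8,83.3)
c,im=shot('wrist','w8');go((465.8,-68.2),8,83.3)
m=cv2.inRange(cv2.cvtColor(im,cv2.COLOR_BGR2HSV),(15,60,190),(35,255,255))
for k in cv2.findContours(m,cv2.RETR_EXTERNAL,cv2.CHAIN_APPROX_NONE)[0]:
    if cv2.contourArea(k)>300:
        w=np.array([ray(c,q[0],40)[:2] for q in k],np.float32);print(cv2.boundingRect(k),cv2.minEnclosingCircle(w))
E
```

```text
time_s: 28.0
tool_pos: [463.3, -78.3, 130.7]
tool_rot: [-0.475, -0.52, -0.479, 0.524]
wrist_force: [0.4, 0.3, -0.8]
gripper_width: 87.7
t 28.0 tcp [463.3 -78.3 130.7] jawyaw -95.1 q6 1.24
 world delta [   2.5   10.1 -122.7] | tool-now units [ 2.044  0.042 -0.169] | tool-after-turn [ 2.045  0.022 -0.171] | dr units [ 0.017 -0.001  0.005]
t 28.05 tcp [463.4 -77.8 130.9] jawyaw -95.1 q6 1.24
 world delta [   2.4    9.6 -122.9] | tool-now units [ 2.048  0.041 -0.161] | tool-after-turn [ 2.048  0.021 -0.164] | dr units [ 0.018 -0.001  0.005]
(279, 220, 47, 36) ((465.5621643066406, -67.50397491455078), 14.623310089111328)
```

```bash
python3 -m inch '[{"hand":1,"slide":[0,0.02,-0.16],"dr":[0.017,0,0.005]},{"hand":1,"slide":[0,0,0],"dr":[0,0,0]},{"hand":1,"slide":[0.3,0,0],"dr":[0,0,0]},{"hand":1,"slide":[0.5,0,0],"dr":[0,0,0]},{"hand":1,"slide":[0.5,0,0],"dr":[0,0,0]},{"hand":1,"slide":[0.3,0,0],"dr":[0,0,0]},{"hand":1,"slide":[0.15,0,0],"dr":[0,0,0]},{"hand":1,"slide":[0,0,0],"dr":[0,0,0]},{"hand":1,"slide":[0,0,0],"dr":[0,0,0]},{"hand":1,"slide":[0,0,0],"dr":[0,0,0]}]'
python3 - <<'E'
from h import *
go((465.6,-67.6),8,83.3)
E
```

```text
time_s: 29.3
tool_pos: [468.1, -64.0, 26.1]
tool_rot: [0.476, 0.526, 0.472, -0.523]
wrist_force: [-0.3, -0.5, -0.5]
gripper_width: 88.1
t 29.3 tcp [468.1 -64.   26.1] jawyaw -95.8 q6 1.28
 world delta [ -2.5  -3.6 -18.1] | tool-now units [ 0.302 -0.037  0.063] | tool-after-turn [ 0.302 -0.034  0.064] | dr units [ 0.01   0.001 -0.004]
```

```bash
python3 -m inch '[{"hand":1,"slide":[0.1,-0.035,0.06],"dr":[0.01,0.001,-0.004]},{"hand":1,"slide":[0.1,0,0],"dr":[0,0,0]},{"hand":1,"slide":[0.08,0,0],"dr":[0,0,0]},{"hand":1,"slide":[0,0,0],"dr":[0,0,0]},{"hand":-1,"slide":[0,0,0],"dr":[0,0,0]},{"hand":-1,"slide":[0,0,0],"dr":[0,0,0]},{"hand":-1,"slide":[0,0,0],"dr":[0,0,0]},{"hand":-1,"slide":[0,0,0],"dr":[0,0,0]},{"hand":-1,"slide":[0,0,0],"dr":[0,0,0]},{"hand":-1,"slide":[0,0,0],"dr":[0,0,0]}]' 30
python3 - <<'E'
from h import *
a=np.radians(-6.7);print(np.array([495.8,275.2])+65*np.array([np.cos(a),np.sin(a)]))
go((560.4,267.6),18,83.3)
E
```

```text
time_s: 30.55
tool_pos: [465.8, -67.8, 8.8]
tool_rot: [0.47, 0.529, 0.469, -0.528]
wrist_force: [-1.0, -3.7, 0.2]
gripper_width: 30.1
[560.35609222 267.61640209]
t 30.55 tcp [465.8 -67.8   8.8] jawyaw -96.7 q6 1.29
 world delta [ 94.6 335.4   9.2] | tool-now units [-0.151  0.91  -5.737] | tool-after-turn [-0.153  0.913 -5.736] | dr units [-0.    -0.    -0.001]
```

```bash
python3 -m inch '[{"hand":-1,"slide":[-0.3,0,0],"dr":[0,0,0]},{"hand":-1,"slide":[-0.6,0,0],"dr":[0,0,0]},{"hand":-1,"slide":[-0.6,0.05,-0.2],"dr":[0,0,0]},{"hand":-1,"slide":[-0.2,0.14,-0.7],"dr":[0,0,0]},{"hand":-1,"slide":[0,0.15,-0.9],"dr":[0,0,0]},{"hand":-1,"slide":[0,0.15,-0.95],"dr":[0,0,0]},{"hand":-1,"slide":[0,0.15,-0.95],"dr":[0,0,0]},{"hand":-1,"slide":[0,0.15,-0.9],"dr":[0,0,0]},{"hand":-1,"slide":[0,0.1,-0.6],"dr":[0,0,0]},{"hand":-1,"slide":[0,0.05,-0.3],"dr":[0,0,0]}]'
python3 -m inch '[{"hand":-1,"slide":[0,0,0],"dr":[0,0,0]},{"hand":-1,"slide":[0,0,0],"dr":[0,0,0]},{"hand":-1,"slide":[0,0,0],"dr":[0,0,0]},{"hand":-1,"slide":[0,0,0],"dr":[0,0,0]},{"hand":-1,"slide":[0,0,0],"dr":[0,0,0]},{"hand":-1,"slide":[0,0,0],"dr":[0,0,0]},{"hand":-1,"slide":[0,0,0],"dr":[0,0,0]},{"hand":-1,"slide":[0,0,0],"dr":[0,0,0]},{"hand":-1,"slide":[0,0,0],"dr":[0,0,0]},{"hand":-1,"slide":[0,0,0],"dr":[0,0,0]}]'
python3 - <<'E'
from h import *
c,im=shot('wrist','w9');go((560.4,267.6),18.8,83.3)
E
```

```text
time_s: 31.8
tool_pos: [562.0, 262.5, 112.1]
tool_rot: [-0.467, -0.529, -0.47, 0.53]
wrist_force: [-0.5, -0.2, -2.0]
gripper_width: 29.1
time_s: 33.05
tool_pos: [561.2, 260.3, 111.3]
tool_rot: [-0.467, -0.528, -0.47, 0.531]
wrist_force: [0.0, 0.5, -2.2]
gripper_width: 29.2
t 33.1 tcp [561.2 260.3 111.3] jawyaw -97.0 q6 1.94
 world delta [ -0.8   7.3 -92.5] | tool-now units [ 1.542 -0.019 -0.12 ] | tool-after-turn [ 1.542 -0.028 -0.119] | dr units [-0.004  0.001  0.004]
```

View pics/w9.png

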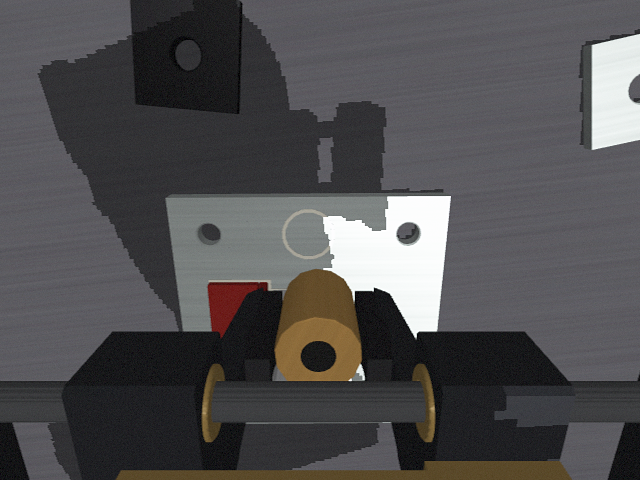

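Boss held upright, top face spanning u 275-361 (centre ~(318,350)); target circle centre at (307,234), holes at (209,233) and (408,233).

Run:
```python
from h import *
c,im=load('w9')
print('circle',ray(c,(307,234),10),'holes mid',(ray(c,(209,233),10)+ray(c,(408,233),10))/2)
p,_=tool();b=np.array([p[0],p[1],142.5])
th=np.linspace(0,2*np.pi,60);q=np.array([proj(c,b+15*np.array([np.cos(t),np.sin(t),0])) for t in th]);print('pred top bbox',q.min(0),q.max(0))
go((560.4,267.6),50,83.3)
```

```text
circle [559.90643704 268.43586502  10.        ] holes mid [560.47325059 267.35995331  10.        ]
pred top bbox [276.25887811 315.22421179] [363.85489204 389.67281823]
t 33.1 tcp [561.2 260.3 111.3] jawyaw -97.0 q6 1.94
 world delta [ -0.8   7.3 -61.3] | tool-now units [ 1.022 -0.022 -0.12 ] | tool-after-turn [ 1.022 -0.028 -0.119] | dr units [-0.004  0.001  0.004]
```

```bash
python3 -m inch '[{"hand":-1,"slide":[0,-0.025,-0.115],"dr":[-0.004,0.001,0.004]},{"hand":-1,"slide":[0,0,0],"dr":[0,0,0]},{"hand":-1,"slide":[0.2,0,0],"dr":[0,0,0]},{"hand":-1,"slide":[0.4,0,0],"dr":[0,0,0]},{"hand":-1,"slide":[0.4,0,0],"dr":[0,0,0]},{"hand":-1,"slide":[0.2,0,0],"dr":[0,0,0]},{"hand":-1,"slide":[0.05,0,0],"dr":[0,0,0]},{"hand":-1,"slide":[0,0,0],"dr":[0,0,0]},{"hand":-1,"slide":[0,0,0],"dr":[0,0,0]},{"hand":-1,"slide":[0,0,0],"dr":[0,0,0]}]'
python3 - <<'E'
from h import *
go((560.4,267.4),18.8,83.3)
E
```

```text
time_s: 34.35
tool_pos: [561.0, 268.2, 33.5]
tool_rot: [0.47, 0.529, 0.47, -0.527]
wrist_force: [-0.2, 0.6, -1.6]
gripper_width: 29.3
t 34.35 tcp [561.  268.2  33.5] jawyaw -96.6 q6 1.94
 world delta [ -0.6  -0.8 -14.7] | tool-now units [ 0.246 -0.009  0.014] | tool-after-turn [ 0.246 -0.008  0.014] | dr units [ 0.001 -0.001 -0.002]
```

```bash
python3 -m inch '[{"hand":-1,"slide":[0.06,-0.009,0.014],"dr":[0,0,-0.002]},{"hand":-1,"slide":[0.06,0,0],"dr":[0,0,0]},{"hand":-1,"slide":[0.05,0,0],"dr":[0,0,0]},{"hand":-1,"slide":[0.03,0,0],"dr":[0,0,0]},{"hand":-1,"slide":[0.02,0,0],"dr":[0,0,0]},{"hand":-1,"slide":[0,0,0],"dr":[0,0,0]},{"hand":-1,"slide":[0,0,0],"dr":[0,0,0]},{"hand":-1,"slide":[0,0,0],"dr":[0,0,0]},{"hand":-1,"slide":[0,0,0],"dr":[0,0,0]},{"hand":-1,"slide":[0,0,0],"dr":[0,0,0]}]'
python3 - <<'E'
from h import *
go((560.4,267.4),18.8,83.3)
E
```

```text
time_s: 35.6
tool_pos: [560.6, 267.5, 20.0]
tool_rot: [0.47, 0.529, 0.471, -0.528]
wrist_force: [-1.3, 0.6, -1.7]
gripper_width: 29.1
t 35.6 tcp [560.6 267.5  20. ] jawyaw -96.6 q6 1.94
 world delta [-0.2 -0.1 -1.2] | tool-now units [ 0.021 -0.003  0.001] | tool-after-turn [ 0.021 -0.003  0.001] | dr units [ 0.001 -0.001 -0.   ]
```

```bash
python3 -m inch '[{"hand":-1,"slide":[0.013,0,0],"dr":[0,0,0]},{"hand":-1,"slide":[0.013,0,0],"dr":[0,0,0]},{"hand":-1,"slide":[0,0,0],"dr":[0,0,0]},{"hand":-1,"slide":[0,0,0],"dr":[0,0,0]},{"hand":-1,"slide":[0,0,0],"dr":[0,0,0]},{"hand":-1,"slide":[0,0,0],"dr":[0,0,0]},{"hand":-1,"slide":[0,0,0],"dr":[0,0,0]},{"hand":-1,"slide":[0,0,0],"dr":[0,0,0]},{"hand":-1,"slide":[0,0,0],"dr":[0,0,0]},{"hand":-1,"slide":[0,0,0],"dr":[0,0,0]}]'
python3 -m inch '[{"hand":1,"slide":[0,0,0],"dr":[0,0,0]},{"hand":1,"slide":[0,0,0],"dr":[0,0,0]},{"hand":1,"slide":[0,0,0],"dr":[0,0,0]},{"hand":1,"slide":[0,0,0],"dr":[0,0,0]},{"hand":1,"slide":[-0.2,0,0],"dr":[0,0,0]},{"hand":1,"slide":[-0.6,0,0],"dr":[0,0,0]},{"hand":1,"slide":[-0.7,0,0],"dr":[0,0,0]},{"hand":1,"slide":[-0.5,0,0],"dr":[0,0,0]},{"hand":1,"slide":[-0.1,0,0],"dr":[0,0,0]},{"hand":1,"slide":[0,0,0],"dr":[0,0,0]}]'
python3 - <<'E'
from h import *
go((625.2,61.1),100,95.4)
E
```

```text
time_s: 36.85
tool_pos: [560.6, 267.5, 18.9]
tool_rot: [0.47, 0.529, 0.471, -0.527]
wrist_force: [-1.0, -0.1, -1.0]
gripper_width: 29.0
time_s: 38.1
tool_pos: [560.7, 267.2, 151.4]
tool_rot: [0.47, 0.53, 0.47, -0.527]
wrist_force: [-0.3, -1.0, -0.1]
gripper_width: 87.9
t 38.1 tcp [560.7 267.2 151.4] jawyaw -96.6 q6 1.94
 world delta [  64.5 -206.1  -51.4] | tool-now units [0.851 1.464 3.29 ] | tool-after-turn [0.856 0.748 3.521] | dr units [-0.134 -0.002 -0.002]
```

```bash
python3 -m inch '[{"hand":1,"slide":[0,0,0],"dr":[-0.067,0,0]},{"hand":1,"slide":[0,0,0.1],"dr":[-0.067,0,0]},{"hand":1,"slide":[0,0.13,0.5],"dr":[0,0,0]},{"hand":1,"slide":[0,0.15,0.7],"dr":[0,0,0]},{"hand":1,"slide":[0,0.15,0.8],"dr":[0,0,0]},{"hand":1,"slide":[0.1,0.15,0.7],"dr":[0,0,0]},{"hand":1,"slide":[0.1,0.1,0.4],"dr":[0,0,0]},{"hand":1,"slide":[0.1,0.05,0.2],"dr":[0,0,0]},{"hand":1,"slide":[0,0,0],"dr":[0,0,0]},{"hand":1,"slide":[0,0,0],"dr":[0,0,0]}]'
python3 - <<'E'
from h import *
c,im=shot('wrist','w10');go((625.2,61.1),4,95.4)
g=cv2.cvtColor(im,cv2.COLOR_BGR2GRAY);m=(g>150).astype(np.uint8);m[290:]=0
for k in cv2.findContours(m,cv2.RETR_EXTERNAL,cv2.CHAIN_APPROX_NONE)[0]:
    if cv2.contourArea(k)>2000:
        w=np.array([ray(c,q[0],8)[:2] for q in k],np.float32);print(cv2.boundingRect(k),cv2.minAreaRect(w))
E
```

```text
time_s: 39.35
tool_pos: [620.9, 64.1, 118.5]
tool_rot: [0.52, 0.469, 0.531, -0.477]
wrist_force: [-0.1, -0.9, 1.2]
gripper_width: 87.8
t 39.4 tcp [620.8  64.2 118.5] jawyaw -84.0 q6 1.38
 world delta [   4.4   -3.1 -114.5] | tool-now units [1.907 0.103 0.065] | tool-after-turn [1.909 0.068 0.058] | dr units [ 0.006 -0.002  0.012]
(0, 236, 159, 54) ((564.00048828125, 230.0472412109375), (109.17889404296875, 41.76823043823242), 84.20645141601562)
(230, 0, 410, 290) ((671.8185424804688, -12.562255859375), (182.23904418945312, 292.038330078125), 6.09829044342041)
(0, 0, 226, 248) ((669.47119140625, 205.3302459716797), (124.9136962890625, 176.830810546875), 81.05818176269531)
```

View pics/w10.png

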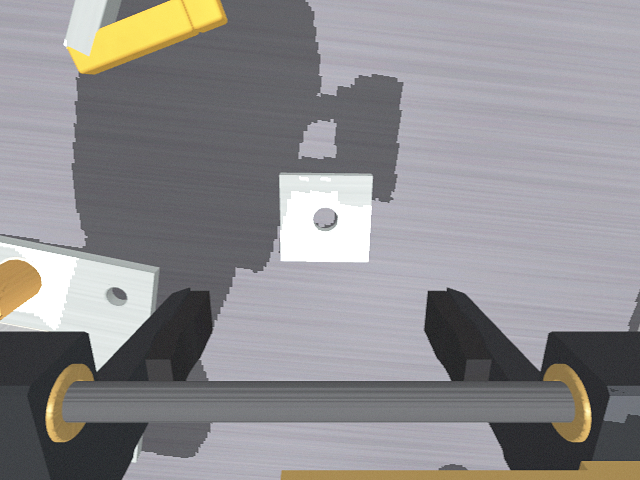

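The top plate is between the fingers and square with them: top-face corners (280,175), (372,175), (369,262), (282,262). The boss is standing at the left.

```bash
python3 - <<'E'
from h import *
c,im=load('w10');q=np.array([ray(c,p,8)[:2] for p in((280,176),(372,176),(369,262),(282,262))]);print(q.mean(0),np.linalg.norm(q[0]-q[1]),np.linalg.norm(q[0]-q[3]),q[0]-q[1]);print(ray(c,(325,218),8))
go((625.2,61.3),3,95.4)
E
python3 -m inch '[{"hand":1,"slide":[0,0.065,0.058],"dr":[0.005,-0.002,0.012]},{"hand":1,"slide":[0,0,0],"dr":[0,0,0]},{"hand":1,"slide":[0.2,0,0],"dr":[0,0,0]},{"hand":1,"slide":[0.4,0,0],"dr":[0,0,0]},{"hand":1,"slide":[0.5,0,0],"dr":[0,0,0]},{"hand":1,"slide":[0.3,0,0],"dr":[0,0,0]},{"hand":1,"slide":[0.1,0,0],"dr":[0,0,0]},{"hand":1,"slide":[0,0,0],"dr":[0,0,0]},{"hand":1,"slide":[0,0,0],"dr":[0,0,0]},{"hand":1,"slide":[0,0,0],"dr":[0,0,0]}]'
python3 - <<'E'
from h import *
go((625.2,61.3),3,95.4)
E
```

```text
[624.12734868  60.35773115] 59.63406513033247 60.77106508287192 [-6.25215602 59.30541518]
[625.91231712  61.04102621   8.        ]
t 39.4 tcp [620.8  64.2 118.5] jawyaw -84.0 q6 1.38
 world delta [   4.4   -2.9 -115.5] | tool-now units [1.923 0.104 0.062] | tool-after-turn [1.925 0.068 0.054] | dr units [ 0.006 -0.002  0.012]
time_s: 40.65
tool_pos: [625.3, 63.2, 25.2]
tool_rot: [0.525, 0.476, 0.523, -0.474]
wrist_force: [-0.0, -0.4, 0.3]
gripper_width: 88.4
t 40.65 tcp [625.3  63.2  25.2] jawyaw -84.3 q6 1.38
 world delta [ -0.1  -1.9 -22.2] | tool-now units [ 0.371 -0.006  0.031] | tool-after-turn [ 0.371 -0.004  0.031] | dr units [ 0.003 -0.    -0.002]
```

```bash
python3 -m inch '[{"hand":1,"slide":[0.08,-0.006,0.031],"dr":[0,0,-0.002]},{"hand":1,"slide":[0.12,0,0],"dr":[0,0,0]},{"hand":1,"slide":[0.1,0,0],"dr":[0,0,0]},{"hand":1,"slide":[0.04,0,0],"dr":[0,0,0]},{"hand":1,"slide":[0.015,0,0],"dr":[0,0,0]},{"hand":1,"slide":[0,0,0],"dr":[0,0,0]},{"hand":1,"slide":[0,0,0],"dr":[0,0,0]},{"hand":1,"slide":[0,0,0],"dr":[0,0,0]},{"hand":1,"slide":[0,0,0],"dr":[0,0,0]},{"hand":1,"slide":[0,0,0],"dr":[0,0,0]}]'
python3 - <<'E'
from h import *
go((625.2,61.3),3,95.4)
E
```

```text
time_s: 41.9
tool_pos: [625.5, 61.1, 3.3]
tool_rot: [0.525, 0.475, 0.524, -0.474]
wrist_force: [-0.7, -0.2, 0.1]
gripper_width: 87.9
t 41.9 tcp [625.5  61.1   3.3] jawyaw -84.3 q6 1.38
 world delta [-0.3  0.2 -0.3] | tool-now units [ 0.005 -0.005 -0.004] | tool-after-turn [ 0.005 -0.005 -0.004] | dr units [ 0.003  0.    -0.001]
```

Perfect. Grip and lift.

```bash
python3 -m inch '[{"hand":-1,"slide":[0,0,0],"dr":[0,0,0]},{"hand":-1,"slide":[0,0,0],"dr":[0,0,0]},{"hand":-1,"slide":[0,0,0],"dr":[0,0,0]},{"hand":-1,"slide":[0,0,0],"dr":[0,0,0]},{"hand":-1,"slide":[0,0,0],"dr":[0,0,0]},{"hand":-1,"slide":[-0.2,0,0],"dr":[0,0,0]},{"hand":-1,"slide":[-0.5,0,0],"dr":[0,0,0]},{"hand":-1,"slide":[-0.7,0,0],"dr":[0,0,0]},{"hand":-1,"slide":[-0.6,0,0],"dr":[0,0,0]},{"hand":-1,"slide":[-0.2,0,0],"dr":[0,0,0]}]' 40
python3 - <<'E'
from h import *
go((495.8,275.2),120,83.3);print(read_state()['gripper_width'])
E
```

```text
time_s: 43.15
tool_pos: [624.3, 61.2, 139.8]
tool_rot: [0.523, 0.474, 0.525, -0.475]
wrist_force: [0.7, -0.2, -2.2]
gripper_width: 58.8
t 43.15 tcp [624.3  61.2 139.8] jawyaw -84.3 q6 1.38
 world delta [-128.5  214.   -19.8] | tool-now units [ 0.336 -1.778 -3.76 ] | tool-after-turn [ 0.33  -2.543 -3.292] | dr units [ 0.137 -0.     0.001]
58.78805458947152
```

```bash
python3 -m inch '[{"hand":-1,"slide":[0,0,0],"dr":[0.068,0,0]},{"hand":-1,"slide":[0,0,0],"dr":[0.068,0,0]},{"hand":-1,"slide":[0,-0.3,-0.4],"dr":[0,0,0]},{"hand":-1,"slide":[0,-0.5,-0.65],"dr":[0,0,0]},{"hand":-1,"slide":[0,-0.55,-0.7],"dr":[0,0,0]},{"hand":-1,"slide":[0,-0.55,-0.7],"dr":[0,0,0]},{"hand":-1,"slide":[0,-0.4,-0.5],"dr":[0,0,0]},{"hand":-1,"slide":[0,-0.2,-0.3],"dr":[0,0,0]},{"hand":-1,"slide":[0,0,0],"dr":[0,0,0]},{"hand":-1,"slide":[0,0,0],"dr":[0,0,0]}]'
python3 -m inch '[{"hand":-1,"slide":[0,0,0],"dr":[0,0,0]},{"hand":-1,"slide":[0,0,0],"dr":[0,0,0]},{"hand":-1,"slide":[0,0,0],"dr":[0,0,0]},{"hand":-1,"slide":[0,0,0],"dr":[0,0,0]},{"hand":-1,"slide":[0,0,0],"dr":[0,0,0]},{"hand":-1,"slide":[0,0,0],"dr":[0,0,0]},{"hand":-1,"slide":[0,0,0],"dr":[0,0,0]},{"hand":-1,"slide":[0,0,0],"dr":[0,0,0]},{"hand":-1,"slide":[0,0,0],"dr":[0,0,0]},{"hand":-1,"slide":[0,0,0],"dr":[0,0,0]}]'
python3 - <<'E'
from h import *
c,im=shot('wrist','w11');go((495.8,275.2),73.3,83.3)
p,_=tool();a=np.radians(-6.7);ex=np.array([np.cos(a),np.sin(a),0]);ey=np.array([-ex[1],ex[0],0])
z=p[2]-3.3+8
for x,y in((30,30),(30,-30),(-30,-30),(-30,30)): print(proj(c,p*[1,1,0]+x*ex+y*ey+[0,0,z]).round(1))
print('hole',proj(c,p*[1,1,0]+[0,0,z]).round(1))
E
```

```text
time_s: 44.4
tool_pos: [491.8, 277.7, 133.7]
tool_rot: [-0.465, -0.526, -0.471, 0.534]
wrist_force: [0.3, -0.5, -2.0]
gripper_width: 58.9
time_s: 45.65
tool_pos: [493.0, 275.6, 133.4]
tool_rot: [-0.464, -0.526, -0.47, 0.535]
wrist_force: [0.5, -0.1, -1.8]
gripper_width: 59.3
t 45.7 tcp [493.  275.6 133.4] jawyaw -97.3 q6 2.0
 world delta [  2.8  -0.4 -60.1] | tool-now units [ 1.     0.063 -0.003] | tool-after-turn [1.001 0.048 0.002] | dr units [-0.006  0.003  0.01 ]
[240.3 245.7]
[398. 244.]
[390.2 374.4]
[250.6 375.9]
hole [319.8 314. ]
```

View pics/w11.png

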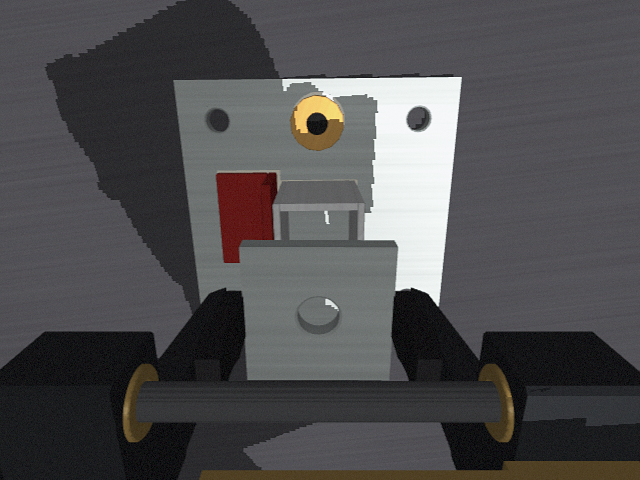

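The plate is held centred, hole seen at (319,314) against a predicted (319.8,314). The boss is on its circle, tube and cleat in place.

```bash
python3 - <<'E'
from h import *
c,im=load('w11');R=lambda u,v,z:ray(c,(u,v),z)[:2]
A,B=R(273.5,207,70),R(364.5,207,70);e=(A-B);a=np.radians(-6.8);print('tube',(A+B)/2-25*np.array([np.cos(a),np.sin(a)]),np.linalg.norm(e),-np.degrees(np.arctan2(e[0],e[1])))
print('boss',R(317.5,123,50),'holes mid',(R(217.5,120,10)+R(419,118,10))/2)
E
python3 -m inch '[{"hand":-1,"slide":[0,0.05,0],"dr":[-0.006,0.003,0.01]},{"hand":-1,"slide":[0,0,0],"dr":[0,0,0]},{"hand":-1,"slide":[0.15,0,0],"dr":[0,0,0]},{"hand":-1,"slide":[0.25,0,0],"dr":[0,0,0]},{"hand":-1,"slide":[0.2,0,0],"dr":[0,0,0]},{"hand":-1,"slide":[0.1,0,0],"dr":[0,0,0]},{"hand":-1,"slide":[0,0,0],"dr":[0,0,0]},{"hand":-1,"slide":[0,0,0],"dr":[0,0,0]},{"hand":-1,"slide":[0,0,0],"dr":[0,0,0]},{"hand":-1,"slide":[0,0,0],"dr":[0,0,0]}]'
python3 - <<'E'
from h import *
go((495.8,275.2),73.3,83.3)
E
```

```text
tube [493.75643869 275.25485062] 49.50747995897447 -7.331354137254
boss [561.11768597 267.63187638] holes mid [560.75181658 267.07969934]
time_s: 46.95
tool_pos: [496.2, 275.3, 88.0]
tool_rot: [0.47, 0.529, 0.47, -0.528]
wrist_force: [-0.0, -0.3, -2.1]
gripper_width: 59.1
t 46.95 tcp [496.2 275.3  88. ] jawyaw -96.7 q6 1.99
 world delta [ -0.4  -0.1 -14.7] | tool-now units [ 0.246 -0.007  0.002] | tool-after-turn [ 0.246 -0.006  0.002] | dr units [ 0.    -0.    -0.001]
```

```bash
python3 -m inch '[{"hand":-1,"slide":[0.06,-0.01,0.002],"dr":[0,0,0]},{"hand":-1,"slide":[0.06,0,0],"dr":[0,0,0]},{"hand":-1,"slide":[0.05,0,0],"dr":[0,0,0]},{"hand":-1,"slide":[0.03,0,0],"dr":[0,0,0]},{"hand":-1,"slide":[0.02,0,0],"dr":[0,0,0]},{"hand":-1,"slide":[0,0,0],"dr":[0,0,0]},{"hand":-1,"slide":[0,0,0],"dr":[0,0,0]},{"hand":-1,"slide":[0,0,0],"dr":[0,0,0]},{"hand":-1,"slide":[0,0,0],"dr":[0,0,0]},{"hand":-1,"slide":[0,0,0],"dr":[0,0,0]}]'
python3 -m inch '[{"hand":-1,"slide":[0.015,0,0],"dr":[0,0,0]},{"hand":-1,"slide":[0.008,0,0],"dr":[0,0,0]},{"hand":-1,"slide":[0,0,0],"dr":[0,0,0]},{"hand":-1,"slide":[0,0,0],"dr":[0,0,0]},{"hand":-1,"slide":[0,0,0],"dr":[0,0,0]},{"hand":-1,"slide":[0,0,0],"dr":[0,0,0]},{"hand":-1,"slide":[0,0,0],"dr":[0,0,0]},{"hand":-1,"slide":[0,0,0],"dr":[0,0,0]},{"hand":-1,"slide":[0,0,0],"dr":[0,0,0]},{"hand":-1,"slide":[0,0,0],"dr":[0,0,0]}]'
```

```text
time_s: 48.2
tool_pos: [495.7, 275.3, 74.2]
tool_rot: [0.47, 0.529, 0.47, -0.528]
wrist_force: [0.0, -0.4, -3.1]
gripper_width: 59.1
time_s: 49.45
tool_pos: [495.8, 275.3, 73.3]
tool_rot: [0.47, 0.529, 0.47, -0.527]
wrist_force: [-0.8, -0.0, 0.8]
gripper_width: 59.1
```

```bash
python3 -m inch '[{"hand":1,"slide":[0,0,0],"dr":[0,0,0]},{"hand":1,"slide":[0,0,0],"dr":[0,0,0]},{"hand":1,"slide":[0,0,0],"dr":[0,0,0]},{"hand":1,"slide":[0,0,0],"dr":[0,0,0]},{"hand":1,"slide":[-0.2,0,0],"dr":[0,0,0]},{"hand":1,"slide":[-0.6,0,0],"dr":[0,0,0]},{"hand":1,"slide":[-0.8,0,0],"dr":[0,0,0]},{"hand":1,"slide":[-0.8,0,0],"dr":[0,0,0]},{"hand":1,"slide":[-0.4,0,0],"dr":[0,0,0]},{"hand":1,"slide":[0,0,0],"dr":[0,0,0]}]'
python3 - <<'E'
from h import *
c,im=shot('wrist','w12');c2,s=shot('side','s12');shot('scene','c12')
a=cv2.resize(im[60:310,150:470],(768,600),interpolation=cv2.INTER_CUBIC);cv2.imwrite('pics/w12c.png',a)
E
```

```text
time_s: 50.7
tool_pos: [495.3, 275.1, 250.8]
tool_rot: [0.471, 0.531, 0.469, -0.526]
wrist_force: [0.3, -0.1, -0.2]
gripper_width: 88.2
```

View pics/w12c.png

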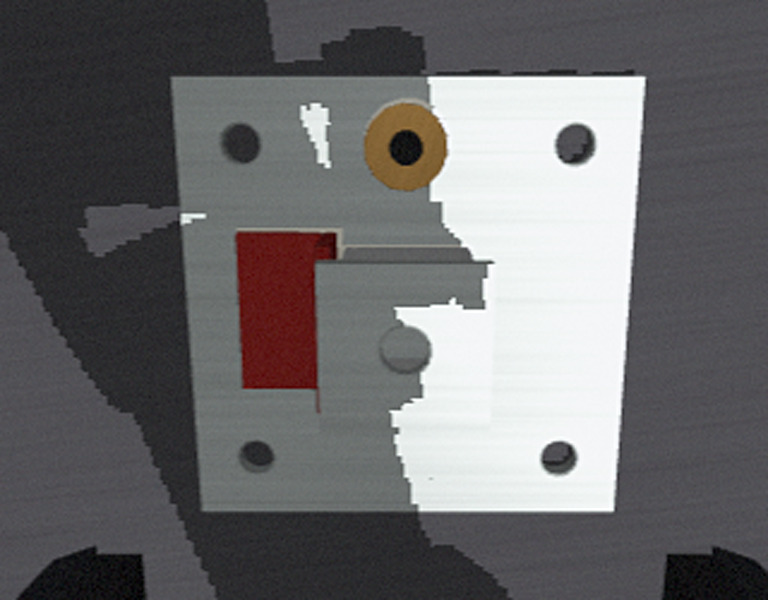

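View pics/s12.png

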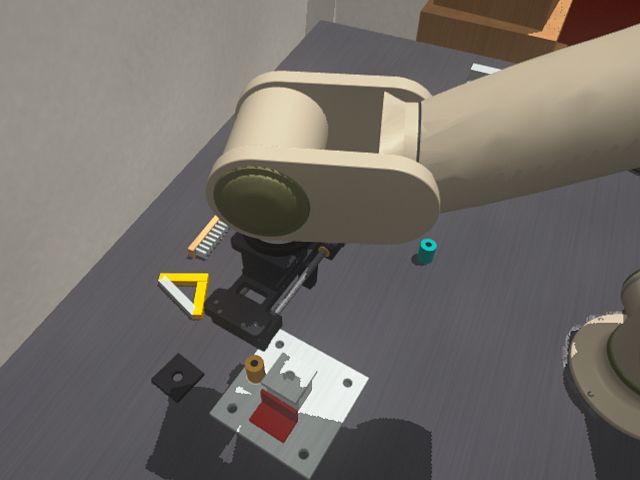

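Final view: the top plate is square on the tube, with the cleat parallel at its left in the mark and the boss on its circle between the rear holes. The square, brush and decoys look unmoved in the side view. One numeric check before handing in.

Run:
```python
from h import *
c,im=load('w12');R=lambda u,v,z:ray(c,(150+u/2.4,60+v/2.4),z)[:2]
H=np.array([R(241,143,10),R(576,145,10),R(559,457,10),R(257,457,10)]);o=H.mean(0);a=np.radians(-6.7);M=np.array([[np.cos(a),np.sin(a)],[-np.sin(a),np.cos(a)]])
L=lambda u,v,z:(M@(R(u,v,z)-o)).round(1)
print('centre',o,'top hole',L(405,349,78),'top corners',L(316,262,78),L(494,262,78),L(321,428,78),L(491,428,78));print('boss',L(405,146,50));print('cleat far corners',L(236,232,16),L(242,388,16),'tube rear bottom edge on mark (25?)',L(407,247,10))
c0,i0=load('c12');b=cv2.imread('pics/scene0.png');d=cv2.absdiff(i0,b).max(2)
for n,(u,v) in {'tray':(198,210),'tin':(168,278),'brush':(285,338),'square':(415,355),'black':(528,340),'teal':(318,190)}.items(): print(n,d[v-15:v+15,u-25:u+25].mean().round(1))
```

```text
centre [495.35703313 274.57305773] top hole [0.1 1.2] top corners [30. 31.] [ 30.  -28.5] [-28.7  30.9] [-28.6 -29.2]
boss [66.2  1.3]
cleat far corners [31.9 68.1] [-32.4  69.1] tube rear bottom edge on mark (25?) [25.2  0.5]
tray 5.2
tin 23.4
brush 35.6
square 23.1
black 15.2
teal 67.6
```

```bash
python3 -c "
from rig import *
print(read_state()['time_s'],read_state()['qvel'].round(3) if hasattr(read_state()['qvel'],'round') else '');print(close_job())"
```

```text
50.85 [-0.003  0.015  0.008  0.002  0.002 -0.001]
the job is handed in; nothing more can be done
None
```

I set the tube, cleat, boss and top plate out on their marks, lowering and releasing each in turn. I handed the job in at about 51 s of the 106 s, with the open gripper clear above the parts.

These are the last checks from the wrist camera, in plate coordinates:

| Part | Measured | Target |
|---|---|---|
| Tube | rear bottom edge at x = 25.2 mm, square to the plate | 25 mm |
| Top plate | centre at (0.1, 1.2) mm, square on the tube | (0, 0) |
| Boss | (66.2, 1.3) mm, standing | (65, 0) |
| Cleat | x = -32 to +32 mm, outer edge of the flat leg at y = 68-69 mm | x ±32, y = 67 mm |

- **Cleat gap:** this puts the cleat about 3-4 mm from the tube, parallel to it. I aimed for 3 mm.
- **Left bias:** the top plate, boss and cleat all read about 1 mm to the left. I take that as mostly a bias in that one picture, since its plate centre came out 0.6 mm to the right of the earlier value.
- **Disagreement:** one look at the tube just before the top plate went on put it 2 mm nearer the robot. I think I picked the wrong side of its rim. The first look after placing and the final view both put it on its mark.
- **Bystanders:** the wire brush, magnetic square, black plate and teal cylinder look unmoved in the last side view. I did not confirm the tray and tin in a final picture, because the arm hid them there. The before/after picture comparison was inconclusive because of the arm and its shadows. No move went near the tray or tin.

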